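Strip the sample spindle and clip on the earthing probes

TASK

Close down the measuring bench: first slide every square sleeve off the open end of the spindle rod and lay them in the white tray. Then earth the two idle channels: the slide switch stands behind the live post, which stays bare; on each of the other two posts clip one grabber probe, by squeezing its two paddles so that the hook comes out, bringing the hook sideways round the post's stem and letting go, so that the spring clamps the stem between nose and hook. Leave everything else on the bench where it is.

Things in the scene. Friction and masses are not known exactly. Their poses are not given: they have to be found in the camera images.
- stand: spindle stand, fixed: base plate 100 x 90 x 12 mm; black square column 40 x 40 mm, 125 mm tall, centred on the origin (on the table). A round steel rod, 12 mm diameter, sticks out level from the column along the stand's -y axis, its axis 100 mm above the table, x = 0; its far end is free and open
- rod_end (a point): centre of the rod's free end, 180 mm from the column's axis
- sleeve1: aluminium square sleeve (a sample), 34 x 34 mm outside (x and z), 24 mm long along y, with a 20 x 20 mm square hole right through along y, about 45 g; three to five of these hang on the rod at the start, the rod through the hole, the hole's roof resting on the rod. Origin: the centre of the sleeve. None if this one is absent
- sleeve2: aluminium square sleeve (a sample), 34 x 34 mm outside (x and z), 24 mm long along y, with a 20 x 20 mm square hole right through along y, about 45 g; three to five of these hang on the rod at the start, the rod through the hole, the hole's roof resting on the rod. Origin: the centre of the sleeve. None if this one is absent
- sleeve3: aluminium square sleeve (a sample), 34 x 34 mm outside (x and z), 24 mm long along y, with a 20 x 20 mm square hole right through along y, about 45 g; three to five of these hang on the rod at the start, the rod through the hole, the hole's roof resting on the rod. Origin: the centre of the sleeve. None if this one is absent
- sleeve4: aluminium square sleeve (a sample), 34 x 34 mm outside (x and z), 24 mm long along y, with a 20 x 20 mm square hole right through along y, about 45 g; three to five of these hang on the rod at the start, the rod through the hole, the hole's roof resting on the rod. Origin: the centre of the sleeve. None if this one is absent
- sleeve5: aluminium square sleeve (a sample), 34 x 34 mm outside (x and z), 24 mm long along y, with a 20 x 20 mm square hole right through along y, about 45 g; three to five of these hang on the rod at the start, the rod through the hole, the hole's roof resting on the rod. Origin: the centre of the sleeve. None if this one is absent
- tray: white open tray, loose, outside 120 (x) x 190 (y) x 30 (z) mm, walls and floor 5 mm; origin: centre of its underside
- board: terminal board, fixed: black plate 6 mm thick, x -12 to +90 mm, y -110 to +110 mm about its origin (on the table). Three upright brass posts in a row at x = 0, y = +80 mm (left), 0 (middle) and -80 mm (right): stem 8 mm diameter, 6 to 42 mm above the table, head 18 mm diameter, 42 to 50 mm. Behind them, at x = 55 mm, the aluminium strip of a slide switch, 11 mm high
- switch_grip: black grip block of the slide switch, 18 x 30 x 18 mm, origin under its centre; it stands on the switch's strip right behind one of the posts, at board y = +80 mm, 0 or -80 mm, and is not to be operated: the post in front of it is the live channel. At the two other places the strip shows a bare dark slot
- probe_a: grabber probe, loose, 120 g, 64 mm tall; origin on its underside, centre line; +x to its hook. Foot 44 mm wide, x -15 to 45, z 0 to 5 mm. Barrel 24 mm wide, z 10 to 30, x -10 to 62 mm (nose). Fixed grey paddle on the barrel, front face x = 20; black plunger paddle behind, rear face x = -34 mm at rest; both 24 mm wide, up to z = 64. Squeezed together along x above the barrel: 54 to 38 mm overall
- probe_b: a second grabber probe, same as probe_a. Squeezing pushes the hook out of the nose; let go and the spring draws it back. Hook: level L, z 13 to 27 mm: shank along x at y -10 to -6, then a tip 5 mm thick across in front of the nose, y -10 to +9 mm, open on the +y side. Between nose (x = 62) and tip: 1.5 mm at rest, 17.5 mm fully pressed
- post_left (a point): middle of the stem of the left post (board y = +80 mm), 24 mm above the table
- post_middle (a point): middle of the stem of the middle post (board y = 0 mm), 24 mm above the table
- post_right (a point): middle of the stem of the right post (board y = -80 mm), 24 mm above the table
- plunger_a (a joint): travel of the plunger and hook of probe_a, 0 at rest (hook in) to 0.016 m fully pressed (hook out); spring 3.6 N at 0 rising to 8.4 N at 0.016. With an 8 mm post held between nose and hook it reads about 0.0065
- plunger_b (a joint): travel of the plunger and hook of probe_b, 0 at rest (hook in) to 0.016 m fully pressed (hook out); spring 3.6 N at 0 rising to 8.4 N at 0.016. With an 8 mm post held between nose and hook it reads about 0.0065
- gauge: red hexagonal plate 60 mm across, 8 mm thick; loose bystander, not part of the job
- lens_cap: black round lens cap, 60 mm diameter, 13 mm high; loose bystander, not part of the job
- wash_bottle: clear plastic bottle, 60 mm diameter, 150 mm tall; loose bystander, not part of the job
- vial: small amber glass jar, 34 mm diameter, 55 mm tall; loose bystander, not part of the job
- driver: screwdriver, 170 mm, lying along its x; loose bystander, not part of the job
- spanner: wrench, 150 mm, lying along its x; loose bystander, not part of the job
- carton: small cardboard box, 90 x 70 x 45 mm; loose bystander, not part of the job
Mind the look-alikes: they are no part of the job. Leave any purple look-alike of the probe_a alone.

How it is judged:
By the outcome, as a careful person would: the job done as asked, in the order asked, and still so for the second after the job is handed in, with the robot touching nothing.
Of sleeve1, sleeve2, sleeve3, sleeve4, sleeve5 only 3 to 5 are there at a start; the rules pass over those that are not, and their reading is None.
At some moment in a run one of tray, probe_a, probe_b may be knocked a few centimetres aside while the robot is not near it.
It also fails if it takes over 210 s, if anything falls off the work surface, if the arm or the gripper's body presses on something with over 40 N, if the wrist force passes 120 N, or if a joint passes its speed limit or range.

ROBOT

A 6-joint arm with a two-finger parallel gripper is mounted at the origin on the work surface. World frame = base frame: x ahead of the robot, y to its left, z up, the work surface at z = 0. Lengths are in mm, angles in rad, forces in N, time in s.
With the tool pointing down it reaches from about 350 to 875 mm from the base axis. Payload 4.2 kg.
Tool frame: the origin (TCP) lies midway between the tips of the shut fingers; the grasp point (between the pads) lies 19 mm behind it; z points along the fingers, y is the line along which they close (so a half turn about z gives the same grasp; the last joint's range is limited). The gripper opens to 85 mm and grips with 20 to 120 N. Pads are 22 mm wide; open, the fingers measure 114 mm over their backs; the gripper's body (76 mm by 85 mm) begins 54 mm behind the grasp point. The pads swing forward as they close: fully open they stand 13 mm farther back than shut.
Start: joints at [1.582, 0.385, 0.008, 0, -1.194, -0.259], TCP at [153.263, 605.896, 231.312] pointing down, gripper open.
Joint ranges: [-3.14, 3.14], [-1.21, 2.06], [-1.07, 1.41], [-3.16, 2.05], [-2.99, -0.16], [-3.1, 3.1]. Speed limits (rad/s): [2.79, 2.79, 3.14, 3.14, 3.14, 3.14].

INTERFACE

Orientations are given as a unit quaternion [x, y, z, w].
In Python, from bench import arm gives the robot as it stands.
- The arm moves only by the tool send_rows, never from a script. Its argument "targets" is a list of rows, each an object of numbers: "gripper": the gripper command: -1 is fully open, 1 is shut, values between are in proportion; "x", "y", "z": the shift along the tool's x, y, z in cm; "ax", "ay", "az": the turn, a rotation vector about the tool's x, y, z in degrees. A call has 1 to 5 rows; each row shifts and turns the commanded pose from where the row before left it, along the tool's axes as they then stand; what a row does not reach is not made up. A row lasts 1/12 s, in which the tool goes at most 41.7 mm and 7.16 degrees, less where a joint would pass 70% of its speed; a pose out of reach is approached as far as the arm can. A call is refused whole if a number of a shift passes 4.17 or a number of a turn 7.16, either way. A call with a gripper value outside its range is refused whole. The fingers move at their own pace and stop on an object; the grip force is fixed at half the most. Time passes only in rows, so rows that do not move let the fingers close. It gives the time, the measured TCP pose, the force, the opening and the grip force at its end, in the units of the state.
- arm.read_state(): the state, without advancing time (a new reading comes with each control period).
- arm.get_image(name): name is "side" or "top"; returns (picture, depth): 384x512x3 uint8, red, green, blue; 384x512 float32, mm along the optical axis (not along the pixel's ray), 0 where there is no reading.
- arm.camera_model(name): a dict with "fx", "fy", "cx", "cy" (pixels), "cam_to_world" (4x4, takes a point from camera to world coordinates). Camera axes: x right, y down, z forward; pixel columns grow to the right and rows downward; lengths in mm; the calibration is good to about 2 mm. A picture is of the moment at which its call begins. camera_model takes no time and is no camera call.
- arm.job_done(): hands the job in; it is judged then, once.
Trained networks look in the newest picture that a camera, given by its name, has taken for a name from the list of things; names that differ only in an ending like _2 or _b are one class to them, and where a whole thing is asked for, a point or a joint stands for the part that bears it (a point fixed in the world has none). Each returns a list of dicts, best first, with "score" (0 to 1); they miss things now and then, are a little off and sometimes report something else, mostly with a low value. They report only what shows in the picture. A call takes as long as a camera call. They do not tell look-alikes from the thing itself.
- arm.boxes_of(camera, thing): "rect" ([left, top, width, height] in pixels, round what is visible of it).
The state is a dict: "clock": time; "joints": joint angles; "joint_vel": joint speeds; "joint_efforts": joint torques, N m; "position": TCP position; "ee_rot": TCP orientation; "contact_force": force on the tool from outside, world axes, zero at the start; "wrist_torque": the same for the moment, N m; "gripper_width": finger opening in mm; "grasp_force": force on a finger pad.
Only numpy, scipy, OpenCV 4.12 (cv2) and the standard library are available. Lean on these libraries where they do the work, as an engineer would, in place of code of your own. Each camera call takes 0.05 s, during which the arm holds its last target. There are 200 camera calls.

## Working session

There is one attempt and no reset: what is moved stays moved. The work goes in short steps, Python scripts to look and compute and a tool call to move; the robot and the scene stay as the last step left them, time stands still between calls to the robot, and variables do not carry over. Pictures are saved under pics/ and viewed, at most 14 in all, crops included, and the job is handed in when it is done.

Besides the shell and the picture viewer there is one more tool, called as a command line: name --argument value ..., lists and objects as JSON in quotes. send_rows: Moves the arm, as the interface text tells. Its arguments: {"type":"object","properties":{"targets":{"type":"array"}},"required":["targets"]}

```bash
mkdir -p pics; ls; cat > h.py <<'E'
import numpy as np, cv2
from bench import arm
def snap(cam,fn=None,crop=None,scale=1):
    im,d=arm.get_image(cam); 
    if fn:
        o=im if crop is None else im[crop[1]:crop[3],crop[0]:crop[2]]
        o=cv2.resize(o,None,fx=scale,fy=scale,interpolation=cv2.INTER_CUBIC)
        cv2.imwrite('pics/'+fn,o[:,:,::-1])
    return im,d
def cloud(cam,d):
    m=arm.camera_model(cam); v,u=np.mgrid[:d.shape[0],:d.shape[1]]
    p=np.stack([(u-m['cx'])/m['fx']*d,(v-m['cy'])/m['fy']*d,d,np.ones_like(d)],-1)
    w=(p@np.array(m['cam_to_world']).T)[...,:3]; w[d<=0]=np.nan
    return w
E
python3 - <<'E'
from h import *
for c in('top','side'):
    im,d=snap(c,c+'0.png',scale=1.56); w=cloud(c,d); np.savez(c+'0.npz',im=im,w=w)
    m=arm.camera_model(c); print(c,np.round(m['cam_to_world'],2).tolist(),m['fx'])
    for t in ['stand','sleeve1','tray','board','switch_grip','probe_a']:
        for b in arm.boxes_of(c,t):
            r=b['rect']; u,v=int(r[0]+r[2]/2),int(r[1]+r[3]/2)
            print(t,round(b['score'],2),np.round(r),np.round(w[min(v,383),min(u,511)]))
print(arm.read_state())
E
```

```text
pics
top [[-0.0, -0.98, 0.18, 309.94], [-1.0, 0.0, 0.01, 16.49], [-0.01, -0.18, -0.98, 1327.51], [0.0, 0.0, 0.0, 1.0]] 429.8655444609664
stand 0.69 [137. 153.  70.  34.] [615. 276.  -2.]
sleeve1 0.67 [196. 150.   8.  17.] [623. 176. 109.]
sleeve1 0.6 [346. 190.  10.  35.] [ 488. -279.   31.]
sleeve1 0.27 [266. 191.  21.  37.] [477. -50.  68.]
tray 0.63 [171. 196.  66.  45.] [458. 173.   7.]
tray 0.48 [136. 154.  73.  30.] [618. 275.  -0.]
board 0.79 [281. 131.  73.  39.] [ 673. -185.    9.]
switch_grip 0.68 [281. 128.  72.  47.] [ 670. -182.    7.]
probe_a 0.98 [185. 256.  13.  37.] [289. 203.  30.]
probe_a 0.73 [276. 221.   4.   9.] [430. -52.  66.]
probe_a 0.72 [339. 190.  19.  33.] [ 491. -270.   28.]
probe_a 0.7 [266. 189.  21.  39.] [481. -47.  63.]
probe_a 0.59 [323. 259.  27.  24.] [ 300. -226.   33.]
probe_a 0.58 [302. 215.  29.  22.] [ 431. -168.   54.]
probe_a 0.54 [232. 175.  18.  16.] [566.  59.  13.]
side [[-0.83, -0.37, 0.43, 85.23], [-0.56, 0.56, -0.61, 709.89], [-0.01, -0.74, -0.67, 825.53], [0.0, 0.0, 0.0, 1.0]] 428.10529974775346
stand 0.85 [130. 221.  57.  92.] [59
[... 1136 characters left out ...]
joints': array([ 1.58158554e+00,  3.84649648e-01,  7.88712416e-03, -4.56423092e-06,
       -1.19400351e+00, -2.58619394e-01]), 'joint_vel': array([ 0.00055742,  0.0016417 , -0.00028153,  0.0011176 , -0.00132718,
       -0.00079017]), 'joint_efforts': array([-2.74883532e-04, -3.91946232e+01,  1.88584292e+01,  4.18982238e+00,
       -2.58837017e-04, -1.78784187e-06]), 'position': array([153.27078474, 605.88277796, 231.33677086]), 'ee_rot': array([ 9.92332240e-01, -1.23599048e-01, -4.13718424e-06, -1.47260539e-05]), 'contact_force': array([0.44985908, 0.1495808 , 0.59919952]), 'wrist_torque': array([-0.00900651, -0.03846318, -0.01040022]), 'grasp_force': 0.0, 'gripper_width': 85.80155756991861}
```

View pics/top0.png

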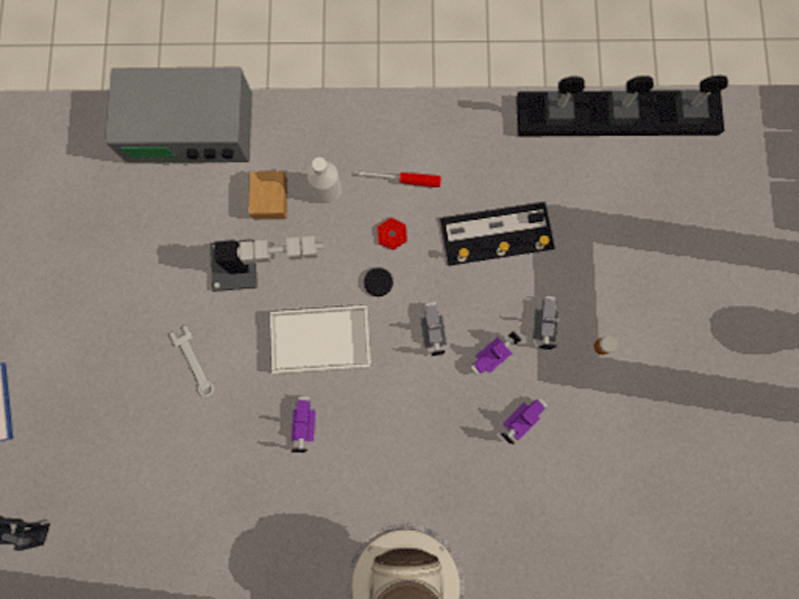

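View pics/side0.png

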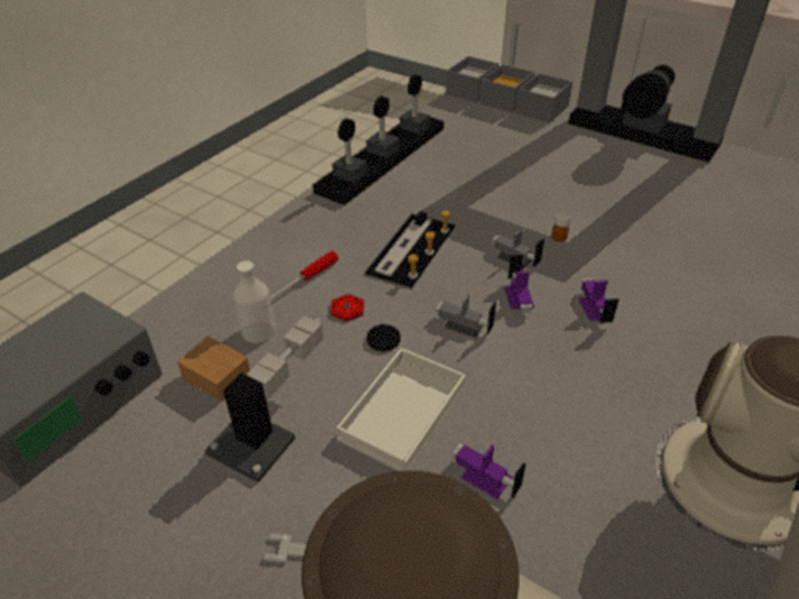

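The top picture (800 px wide) shows:
- **Sleeves:** four on the rod, at (247,251), (261,250), (294,247) and (308,247). The rod's open end points right.
- **Tray:** at (320,340).
- **Posts:** (463,255) left, (503,248) middle and (544,242) right. The switch grip is at (536,216), behind the right post, so right is live and left and middle get the probes.
- **Probe candidates:** grey at (433,328) and (547,322); purple look-alikes at (303,425), (493,354) and (523,420). Only the grey ones fit the description. I'll confirm with one crop and take measurements from the point clouds.

```bash
python3 - <<'E'
from h import *
z=np.load('top0.npz'); im,w=z['im'],z['w']
cv2.imwrite('pics/crop1.png',cv2.resize(im[125:250,260:375],None,fx=4.8,fy=4.8,interpolation=cv2.INTER_CUBIC)[:,:,::-1])
zs=np.load('side0.npz')
def stat(n,P):
    if len(P)<4: print(n,len(P));return
    r=cv2.minAreaRect(P[:,:2].astype(np.float32)); print(n,len(P),'mean',np.round(P.mean(0),1),'rect',np.round(r[0],1),np.round(r[1],1),round(r[2],1))
def sel(im,w,x0,x1,y0,y1,z0,z1,col=None):
    with np.errstate(invalid='ignore'):
        m=(w[...,0]>x0)&(w[...,0]<x1)&(w[...,1]>y0)&(w[...,1]<y1)&(w[...,2]>z0)&(w[...,2]<z1)
    if col: 
        h=cv2.cvtColor(im,cv2.COLOR_RGB2HSV)
        m&=col(h)
    return m
for nm,d in(('top',z),('side',zs)):
    im,w=d['im'],d['w']; print('==',nm)
    brass=lambda h:(h[...,0]>12)&(h[...,0]<30)&(h[...,1]>110)
    m=sel(im,w,600,760,-300,-60,30,60,brass)
    n,l,s,c=cv2.connectedComponentsWithStats(m.astype(np.uint8))
    for i in range(1,n):
        if s[i,4]>5: stat('post',w[l==i])
    stat('grip',w[sel(im,w,690,760,-320,-60,20,50)])
    stat('column',w[sel(im,w,550,660,250,380,118,132)])
    stat('rodsleeves',w[sel(im,w,570,660,130,300,108,118)])
    m=sel(im,w,560,680,100,290,85,125); stat('rod+',w[m])
    P=w[sel(im,w,570,660,120,290,108,118)]
    print(' ysort hist',np.histogram(P[:,1],bins=np.arange(120,292,6)))
    stat('tray rim',w[sel(im,w,370,540,50,300,22,36)])
    for n,(a,b) in(('A',(480,-47)),('B',(490,-275))):
        stat(n+' all',w[sel(im,w,a-70,a+70,b-40,b+45,8,70)])
        stat(n+' barrel',w[sel(im,w,a-70,a+70,b-40,b+45,25,33)])
        stat(n+' paddles',w[sel(im,w,a-70,a+70,b-40,b+45,50,70)])
E
```

```text
== top
post 27 mean [ 650.  -272.3   50. ] rect [ 650.2 -272. ] [14.6 14.9] 7.3
post 28 mean [ 637.8 -193.8   51.1] rect [ 638.1 -193.3] [15.9 15.3] 28.0
post 29 mean [ 625.8 -114.6   50.8] rect [ 625.3 -114.5] [16.1 16.3] 77.6
grip 66 mean [ 703.7 -263.1   28.6] rect [ 704.7 -264.2] [18.4 31.3] 10.4
column 200 mean [611.8 332.6 125.6] rect [614.7 309. ] [41. 90.] 5.5
rodsleeves 362 mean [621.  232.7 113.5] rect [621.6 229.1] [ 35.4 143.1] 4.8
rod+ 481 mean [619.7 224.2 109.6] rect [622.1 223.3] [ 35.7 136.4] 4.5
 ysort hist (array([ 0,  0,  0,  0,  0,  0,  1,  1, 23, 23, 23, 21,  8, 22, 27, 19, 19,
        6,  2,  1,  3,  1,  6, 23, 21, 24, 24, 20]), array([120, 126, 132, 138, 144, 150, 156, 162, 168, 174, 180, 186, 192,
       198, 204, 210, 216, 222, 228, 234, 240, 246, 252, 258, 264, 270,
       276, 282, 288]))
tray rim 363 mean [459.9 169.5  30.2] rect [459.4 167.2] [120.4 190.9] 3.7
A all 278 mean [479.  -54.4  32.5] rect [474.8 -45.8] [103.6  68.1] 24.6
A barrel 146 mean [488.9 -53.4  29.9] rect [479.7 -55.4] [102.5  24. ] 8.5
A paddles 34 mean [456.1 -58.5  63.2] rect [455. 
[... 924 characters left out ...]
array([120, 126, 132, 138, 144, 150, 156, 162, 168, 174, 180, 186, 192,
       198, 204, 210, 216, 222, 228, 234, 240, 246, 252, 258, 264, 270,
       276, 282, 288]))
tray rim 669 mean [453.7 173.9  27.5] rect [456.2 166.7] [121.8 193.5] 3.8
A all 430 mean [472.1 -51.6  30. ] rect [475.8 -55.2] [104.1  30.3] 7.6
A barrel 184 mean [482.1 -52.6  28.5] rect [475.9 -54.6] [102.7  27.2] 7.0
A paddles 55 mean [452.2 -56.2  59.1] rect [451.2 -56.8] [53.3 23.3] 7.3
B all 339 mean [ 481.6 -273.2   31.5] rect [ 487.8 -275.6] [ 28.9 104. ] 84.1
B barrel 143 mean [ 492.5 -276.    28.7] rect [ 487.8 -276.8] [ 26.2 103.9] 83.7
B paddles 49 mean [ 463.6 -273.    58.3] rect [ 464.6 -274. ] [27.  55.8] 84.4
```

View pics/crop1.png

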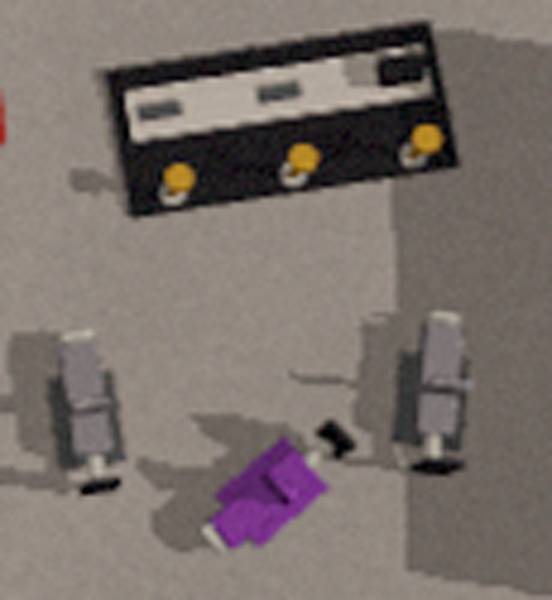

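The crop confirms the two grey probes at left and right, with hooks pointing up towards the board. The purple one stands between them, and the grip block is behind the right post. Next I'll get the sleeve positions along the rod and the gripper's camera offset.

```bash
python3 - <<'E'
from h import *
t=np.deg2rad(4.65); ax=np.array([np.sin(t),-np.cos(t)]); c0={'top':(612.5,334.9),'side':(608.5,335)}
for c in('top','side'):
    z=np.load(c+'0.npz'); w=z['w']
    q=w[...,:2]-np.array(c0[c]); s=q@ax; l=q@np.array([np.cos(t),np.sin(t)])
    with np.errstate(invalid='ignore'): m=(abs(l)<22)&(w[...,2]>107.5)&(w[...,2]<117)&(s>18)&(s<185)
    print(c,np.histogram(s[m],bins=np.arange(18,188,3)), 'lat',[round(np.median(l[m&(s>a)&(s<b)]),1) for a,b in((30,75),(110,170))], np.percentile(l[m],[1,99]))
    # grey level
    g=cv2.cvtColor(z['im'],cv2.COLOR_RGB2GRAY)
    with np.errstate(invalid='ignore'): m2=m&(abs(l)<9)
    print([int(g[m2&(s>=a)&(s<a+3)].mean()) if (m2&(s>=a)&(s<a+3)).any() else 0 for a in np.arange(18,186,3)])
j=arm.read_state(); print(j['position'])
z=np.load('side0.npz');w=z['w']
for c in('top','side'):
    w=np.load(c+'0.npz')['w']
    with np.errstate(invalid='ignore'): m=(abs(w[...,0]-153)<90)&(abs(w[...,1]-606)<90)&(w[...,2]>200)
    print(c,m.sum(), w[m][:,2].max() if m.any() else '', np.round(w[m].mean(0)) if m.any() else '')
E
```

```text
top (array([ 9,  5, 10, 12, 12, 12, 11, 11,  9, 10, 11,  5, 12, 12, 10, 13, 12,
       10, 10, 13,  2,  2,  0,  0,  2,  2,  0,  1,  1,  1,  0,  5,  6, 11,
       11, 10, 11, 14, 11, 11,  0,  6, 11, 10,  9, 12, 11, 12, 10, 11,  0,
        2,  0,  2,  1,  0]), array([ 18,  21,  24,  27,  30,  33,  36,  39,  42,  45,  48,  51,  54,
        57,  60,  63,  66,  69,  72,  75,  78,  81,  84,  87,  90,  93,
        96,  99, 102, 105, 108, 111, 114, 117, 120, 123, 126, 129, 132,
       135, 138, 141, 144, 147, 150, 153, 156, 159, 162, 165, 168, 171,
       174, 177, 180, 183, 186])) lat [np.float64(-0.6), np.float64(1.7)] [-16.75600507  17.72409375]
[28, 126, 146, 157, 169, 170, 168, 168, 165, 166, 164, 140, 149, 169, 170, 170, 168, 166, 167, 159, 150, 138, 0, 0, 162, 153, 0, 163, 157, 142, 0, 137, 161, 168, 170, 169, 167, 165, 167, 163, 0, 128, 161, 171, 169, 169, 166, 167, 166, 157, 0, 152, 0, 149, 145, 0]
side (array([ 1,  0,  2, 12, 20, 13, 18, 16, 20, 15, 15, 11, 20, 16, 19, 16, 13,
       17, 13, 17,  0,  0,  0,  0,  0,  0,  0,  0,  0,  0,  0,  7, 16, 17,
       15, 13, 14, 18, 11, 11,  4, 17, 13, 13, 14, 14, 12, 14, 12, 11,  0,
        0,  0,  0,  0,  0]), array([ 18,  21,  24,  27,  30,  33,  36,  39,  42,  45,  48,  51,  54,
        57,  60,  63,  66,  69,  72,  75,  78,  81,  84,  87,  90,  93,
        96,  99, 102, 105, 108, 111, 114, 117, 120, 123, 126, 129, 132,
       135, 138, 141, 144, 147, 150, 153, 156, 159, 162, 165, 168, 171,
       174, 177, 180, 183, 186])) lat [np.float64(-0.5), np.float64(0.9)] [-16.48374896  18.60327736]
[0, 0, 0, 121, 134, 136, 135, 134, 133, 132, 124, 114, 124, 135, 137, 136, 134, 133, 134, 128, 0, 0, 0, 0, 0, 0, 0, 0, 0, 0, 0, 96, 115, 135, 136, 136, 135, 134, 133, 127, 114, 111, 124, 137, 137, 136, 134, 132, 130, 128, 0, 0, 0, 0, 0, 0]
[153.27078474 605.88277796 231.33677086]
top 513 357.6183296753326 [146. 554. 322.]
side 9689 592.8652110281985 [155. 603. 586.]
```

```bash
cat > plan.py <<'E'
import json,sys,numpy as np
from scipy.spatial.transform import Rotation as R
from bench import arm
def Rd(phi):
    a=np.deg2rad(phi); y=np.array([np.cos(a),np.sin(a),0]); z=np.array([0,0,-1.]); return np.stack([np.cross(y,z),y,z],1)
def plan(wps,step=36,start=None,phi0=None):
    """wps: (x,y,z,phi,g) world mm/deg of tool y; prints rows per segment (count x row)"""
    s=arm.read_state()
    p=np.array(s['position']) if start is None else np.array(start,float)
    M=R.from_quat(s['ee_rot']).as_matrix() if phi0 is None else Rd(phi0)
    for x,y,z,phi,g in wps:
        T=Rd(phi); rv=R.from_matrix(M.T@T).as_rotvec(degrees=True); d=np.array([x,y,z])-p
        n=max(1,int(np.ceil(max(np.linalg.norm(d)/step,np.linalg.norm(rv)/6.5))))
        rows=[]
        for i in range(n):
            sh=M.T@d/n/10; rows.append([*np.round(sh,2),*np.round(rv/n,2)]); M=M@R.from_rotvec(rv/n,degrees=True).as_matrix()
        p=np.array([x,y,z]); M=T
        same=all(np.allclose(r,rows[0],atol=.011) for r in rows)
        print('->',(x,y,z,phi),'g',g,'n',n)
        for r in (rows[:1] if same else rows): print('  ',n if same else '',' '.join(f'{v:g}' for v in r))
E
python3 - <<'E'
from plan import *
plan([(624.4,180.6,190,-175,-.3),(624.4,180.6,82,-175,-.3)],step=38)
E
```

```text
-> (624.4, 180.6, 190, -175) g -0.3 n 17
    3.3 1.75 0.24 -0 0 4.16
    3.42 1.5 0.24 -0 0 4.16
    3.52 1.25 0.24 -0 0 4.16
    3.6 0.99 0.24 -0 0 4.16
    3.66 0.73 0.24 -0 0 4.16
    3.71 0.46 0.24 -0 0 4.16
    3.73 0.19 0.24 -0 0 4.16
    3.73 -0.08 0.24 -0 0 4.16
    3.72 -0.35 0.24 -0 0 4.16
    3.68 -0.62 0.24 -0 0 4.16
    3.63 -0.89 0.24 -0 0 4.16
    3.55 -1.15 0.24 -0 0 4.16
    3.46 -1.4 0.24 -0 0 4.16
    3.35 -1.65 0.24 -0 0 4.16
    3.22 -1.89 0.24 -0 0 4.16
    3.07 -2.12 0.24 -0 0 4.16
    2.91 -2.34 0.24 -0 0 4.16
-> (624.4, 180.6, 82, -175) g -0.3 n 3
   3 0 0 3.6 0 0 0
```

send_rows --targets '[{"gripper": -0.3,"x": 3.3,"y": 1.75,"z": 0.24,"ax": 0,"ay": 0,"az": 4.16},{"gripper": -0.3,"x": 3.42,"y": 1.5,"z": 0.24,"ax": 0,"ay": 0,"az": 4.16},{"gripper": -0.3,"x": 3.52,"y": 1.25,"z": 0.24,"ax": 0,"ay": 0,"az": 4.16},{"gripper": -0.3,"x": 3.6,"y": 1.0,"z": 0.24,"ax": 0,"ay": 0,"az": 4.16},{"gripper": -0.3,"x": 3.66,"y": 0.73,"z": 0.24,"ax": 0,"ay": 0,"az": 4.16}]'

```text
clock: 1.12
position: [292.7, 479.4, 219.4]
ee_rot: [0.953, -0.302, 0.0, -0.0]
contact_force: [0.4, 0.7, -0.0]
gripper_width: 55.2
grasp_force: 0.0
```

send_rows --targets '[{"gripper": -0.3,"x": 3.71,"y": 0.46,"z": 0.24,"ax": 0,"ay": 0,"az": 4.16},{"gripper": -0.3,"x": 3.73,"y": 0.19,"z": 0.24,"ax": 0,"ay": 0,"az": 4.16},{"gripper": -0.3,"x": 3.73,"y": -0.08,"z": 0.24,"ax": 0,"ay": 0,"az": 4.16},{"gripper": -0.3,"x": 3.72,"y": -0.35,"z": 0.24,"ax": 0,"ay": 0,"az": 4.16},{"gripper": -0.3,"x": 3.68,"y": -0.62,"z": 0.24,"ax": 0,"ay": 0,"az": 4.16}]'

```text
clock: 1.53
position: [431.5, 354.2, 207.6]
ee_rot: [0.883, -0.469, 0.0, -0.0]
contact_force: [0.4, 1.8, -0.1]
gripper_width: 55.5
grasp_force: 0.0
```

send_rows --targets '[{"gripper": -0.3,"x": 3.63,"y": -0.89,"z": 0.24,"ax": 0,"ay": 0,"az": 4.16},{"gripper": -0.3,"x": 3.55,"y": -1.15,"z": 0.24,"ax": 0,"ay": 0,"az": 4.16},{"gripper": -0.3,"x": 3.46,"y": -1.4,"z": 0.24,"ax": 0,"ay": 0,"az": 4.16},{"gripper": -0.3,"x": 3.35,"y": -1.65,"z": 0.24,"ax": 0,"ay": 0,"az": 4.16},{"gripper": -0.3,"x": 3.22,"y": -1.89,"z": 0.24,"ax": 0,"ay": 0,"az": 4.16}]'

```text
clock: 1.95
position: [570.3, 229.1, 195.4]
ee_rot: [0.784, -0.621, 0.0, -0.0]
contact_force: [0.7, 1.1, -0.2]
gripper_width: 55.3
grasp_force: 0.0
```

send_rows --targets '[{"gripper": -0.3,"x": 3.07,"y": -2.12,"z": 0.24,"ax": 0,"ay": 0,"az": 4.16},{"gripper": -0.3,"x": 2.91,"y": -2.34,"z": 0.24,"ax": 0,"ay": 0,"az": 4.16},{"gripper": -0.3},{"gripper": -0.3}]'

```text
$.targets[2]: bad value
```

```bash
python3 - <<'E'
from h import *
from plan import plan
im,d=snap('side','s1.png',crop=(100,100,300,320),scale=2.7)
plan([(624.4,180.6,82,-175,-.3)])
E
```

```text
-> (624.4, 180.6, 82, -175) g -0.3 n 4
    1.36 -0.98 2.82 -0.01 -0.03 1.94
    1.32 -1.03 2.81 -0.01 -0.03 1.94
    1.29 -1.07 2.81 -0.01 -0.03 1.94
    1.25 -1.12 2.81 -0.01 -0.03 1.94
```

View pics/s1.png

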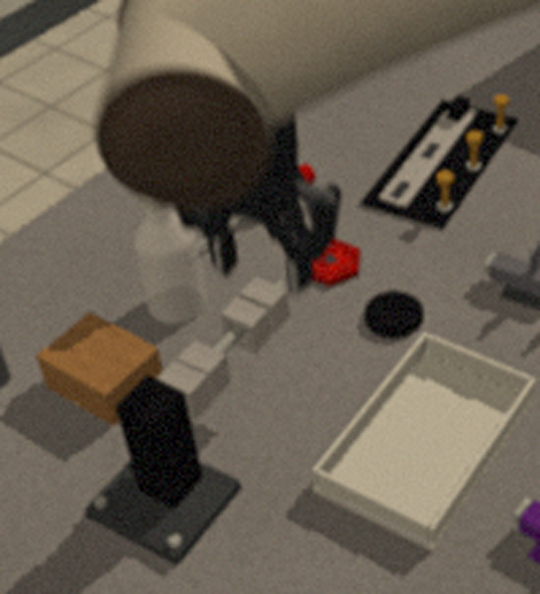

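The gripper is above the rod end at crop (270,230), and the sleeves and bench are undisturbed. Every row needs all its keys, so I'll finish the approach with full rows.

send_rows --targets '[{"gripper": -0.3,"x": 3.07,"y": -2.12,"z": 0.24,"ax": 0,"ay": 0,"az": 4.16},{"gripper": -0.3,"x": 2.91,"y": -2.34,"z": 0.24,"ax": 0,"ay": 0,"az": 4.16},{"gripper": -0.3,"x": 0,"y": 0,"z": 0,"ax": 0,"ay": 0,"az": 0},{"gripper": -0.3,"x": 0,"y": 0,"z": 2.0,"ax": 0,"ay": 0,"az": 0},{"gripper": -0.3,"x": 0,"y": 0,"z": 2.0,"ax": 0,"ay": 0,"az": 0}]'

```text
clock: 2.42
position: [625.7, 180.3, 151.2]
ee_rot: [0.737, -0.675, 0.001, -0.002]
contact_force: [-1.0, 0.3, -0.8]
gripper_width: 55.8
grasp_force: 0.0
```

send_rows --targets '[{"gripper": -0.3,"x": 0,"y": 0,"z": 0,"ax": 0,"ay": 0,"az": 0},{"gripper": -0.3,"x": 0,"y": 0,"z": 0,"ax": 0,"ay": 0,"az": 0}]'

```text
clock: 2.58
position: [623.9, 180.4, 149.6]
ee_rot: [0.738, -0.675, -0.0, 0.001]
contact_force: [0.0, -0.9, 0.5]
gripper_width: 55.4
grasp_force: 0.0
```

```bash
python3 - <<'E'
from h import *
from plan import plan
for c in('top','side'):
    im,d=snap(c,'%s2.png'%c,crop=(150,130,230,190) if c=='top' else (150,150,230,250),scale=6); w=cloud(c,d)
    np.savez(c+'2.npz',im=im,w=w)
    with np.errstate(invalid='ignore'):
        m=(w[...,2]>140)&(w[...,2]<185)&(abs(w[...,0]-624)<70)&(abs(w[...,1]-180)<40)
    P=w[m]; print(c,len(P),np.round(np.percentile(P,[2,50,98],axis=0)) if len(P) else '')
plan([(624.4,180.6,82,-175,-.3)])
E
```

```text
top 7 [[588. 168. 158.]
 [593. 171. 162.]
 [597. 172. 177.]]
side 166 [[582. 174. 155.]
 [650. 187. 171.]
 [662. 197. 184.]]
-> (624.4, 180.6, 82, -175) g -0.3 n 2
   2 0.02 0.05 3.49 -0.06 0.01 0.07
```

View pics/side2.png

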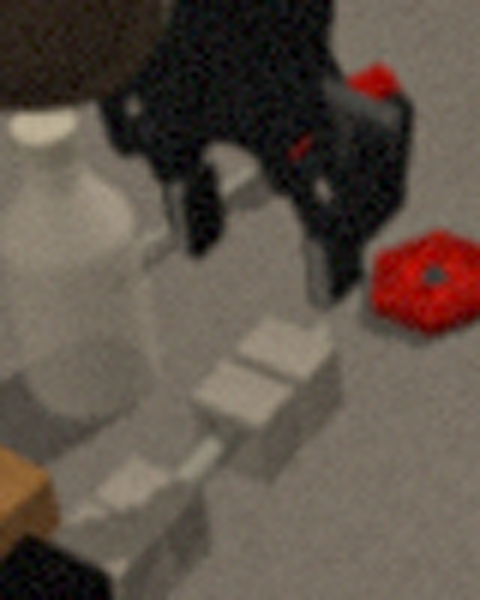

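The fingers straddle the rod line above the outermost sleeve at crop (290,350). I'll descend and close.

send_rows --targets '[{"gripper": -0.3,"x": 0,"y": 0.05,"z": 3.0,"ax": 0,"ay": 0,"az": 0},{"gripper": -0.3,"x": 0,"y": 0,"z": 2.2,"ax": 0,"ay": 0,"az": 0},{"gripper": -0.3,"x": 0,"y": 0,"z": 1.5,"ax": 0,"ay": 0,"az": 0},{"gripper": 1,"x": 0,"y": 0,"z": 0,"ax": 0,"ay": 0,"az": 0},{"gripper": 1,"x": 0,"y": 0,"z": 0,"ax": 0,"ay": 0,"az": 0}]'

```text
clock: 3.1
position: [624.5, 181.0, 84.5]
ee_rot: [0.738, -0.675, 0.0, -0.0]
contact_force: [-0.1, -0.3, 0.6]
gripper_width: 32.5
grasp_force: 63.7
```

send_rows --targets '[{"gripper": 1,"x": 0,"y": 0,"z": 0,"ax": 0,"ay": 0,"az": 0},{"gripper": 1,"x": 0,"y": 0,"z": 0,"ax": 0,"ay": 0,"az": 0},{"gripper": 1,"x": 0,"y": 0,"z": 0,"ax": 0,"ay": 0,"az": 0}]'

```text
clock: 3.35
position: [624.9, 181.0, 85.2]
ee_rot: [0.738, -0.675, 0.001, -0.001]
contact_force: [0.1, 0.7, -0.1]
gripper_width: 32.7
grasp_force: 62.1
```

send_rows --targets '[{"gripper": 1,"x": 0,"y": 0,"z": -0.4,"ax": 0,"ay": 0,"az": 0},{"gripper": 1,"x": 1.0,"y": 0,"z": 0,"ax": 0,"ay": 0,"az": 0},{"gripper": 1,"x": 2.0,"y": 0,"z": 0,"ax": 0,"ay": 0,"az": 0},{"gripper": 1,"x": 2.0,"y": 0,"z": 0,"ax": 0,"ay": 0,"az": 0},{"gripper": 1,"x": 2.0,"y": 0,"z": 0,"ax": 0,"ay": 0,"az": 0}]'

```text
clock: 3.77
position: [630.3, 109.7, 88.0]
ee_rot: [0.738, -0.675, 0.0, -0.0]
contact_force: [-0.4, 0.3, -0.2]
gripper_width: 33.2
grasp_force: 62.1
```

```bash
python3 - <<'E'
from plan import *
# tray centre 457.8,167 yaw 3.7
t=np.deg2rad(3.7)
for o in(-66,-22,22,66): print(o, 457.8-o*np.sin(t),167+o*np.cos(t))
plan([(540,110,95,-175,1),(462,101,60,-175,1),(462,101,12,-175,1)],step=38)
E
```

```text
-66 462.05913234469523 101.13756919403619
-22 459.2197107815651 145.04585639801206
22 456.38028921843494 188.95414360198794
66 453.5408676553048 232.8624308059638
-> (540, 110, 95, -175) g 1 n 3
   3 -0.28 3 -0.23 -0.01 0 0.04
-> (462, 101, 60, -175) g 1 n 3
   3 0.07 2.62 1.17 0 0 0
-> (462, 101, 12, -175) g 1 n 2
   2 0 0 2.4 0 0 0
```

send_rows --targets '[{"gripper": 1,"x": -0.28,"y": 3.0,"z": -0.23,"ax": 0,"ay": 0,"az": 0},{"gripper": 1,"x": -0.28,"y": 3.0,"z": -0.23,"ax": 0,"ay": 0,"az": 0},{"gripper": 1,"x": -0.28,"y": 3.0,"z": -0.23,"ax": 0,"ay": 0,"az": 0},{"gripper": 1,"x": 0.07,"y": 2.62,"z": 1.17,"ax": 0,"ay": 0,"az": 0},{"gripper": 1,"x": 0.07,"y": 2.62,"z": 1.17,"ax": 0,"ay": 0,"az": 0}]'

```text
clock: 4.18
position: [487.4, 104.8, 72.1]
ee_rot: [0.738, -0.675, 0.001, -0.002]
contact_force: [0.4, 0.0, -0.3]
gripper_width: 33.2
grasp_force: 62.2
```

send_rows --targets '[{"gripper": 1,"x": 0.07,"y": 2.62,"z": 1.17,"ax": 0,"ay": 0,"az": 0},{"gripper": 1,"x": 0,"y": 0,"z": 0,"ax": 0,"ay": 0,"az": 0},{"gripper": 1,"x": 0,"y": 0,"z": 2.0,"ax": 0,"ay": 0,"az": 0},{"gripper": 1,"x": 0,"y": 0,"z": 1.5,"ax": 0,"ay": 0,"az": 0},{"gripper": 1,"x": 0,"y": 0,"z": 0.8,"ax": 0,"ay": 0,"az": 0}]'

```text
clock: 4.6
position: [461.4, 101.5, 15.6]
ee_rot: [0.738, -0.675, -0.0, 0.0]
contact_force: [-0.4, -0.8, -0.9]
gripper_width: 33.4
grasp_force: 62.2
```

send_rows --targets '[{"gripper": 1,"x": 0,"y": 0,"z": 0,"ax": 0,"ay": 0,"az": 0},{"gripper": 1,"x": 0,"y": 0,"z": 0,"ax": 0,"ay": 0,"az": 0}]'

```text
clock: 4.77
position: [462.1, 101.9, 16.4]
ee_rot: [0.738, -0.675, 0.0, 0.0]
contact_force: [0.1, -0.7, -0.7]
gripper_width: 33.1
grasp_force: 62.2
```

send_rows --targets '[{"gripper": 1,"x": 0,"y": 0,"z": 0.4,"ax": 0,"ay": 0,"az": 0},{"gripper": -0.15,"x": 0,"y": 0,"z": 0,"ax": 0,"ay": 0,"az": 0},{"gripper": -0.15,"x": 0,"y": 0,"z": 0,"ax": 0,"ay": 0,"az": 0},{"gripper": -0.15,"x": 0,"y": 0,"z": -2.0,"ax": 0,"ay": 0,"az": 0},{"gripper": -0.15,"x": 0,"y": 0,"z": -3.5,"ax": 0,"ay": 0,"az": 0}]'

```text
clock: 5.18
position: [459.5, 100.9, 65.4]
ee_rot: [0.738, -0.675, -0.001, 0.004]
contact_force: [0.2, 0.5, -0.6]
gripper_width: 49.1
grasp_force: 0.0
```

```bash
python3 - <<'E'
from plan import *
print(arm.read_state()['position'])
plan([(490,125,140,-175,-.15),(622.3,208.9,140,-175,-.3),(622.3,208.9,84,-175,-.3)],step=38)
E
```

```text
[459.46185902 100.90495826  65.39133422]
-> (490, 125, 140, -175) g -0.15 n 3
   3 -0.7 -1.07 -2.5 0.14 -0.06 0.02
-> (622.3, 208.9, 140, -175) g -0.3 n 5
   5 -1.44 -2.78 0 0 0 0
-> (622.3, 208.9, 84, -175) g -0.3 n 2
   2 0 0 2.8 0 0 0
```

send_rows --targets '[{"gripper": -0.15,"x": -0.6,"y": -1.0,"z": -2.5,"ax": 0,"ay": 0,"az": 0},{"gripper": -0.15,"x": -0.7,"y": -1.0,"z": -2.5,"ax": 0,"ay": 0,"az": 0},{"gripper": -0.15,"x": -0.7,"y": -1.0,"z": -2.2,"ax": 0,"ay": 0,"az": 0},{"gripper": -0.3,"x": -1.44,"y": -2.78,"z": 0,"ax": 0,"ay": 0,"az": 0},{"gripper": -0.3,"x": -1.44,"y": -2.78,"z": 0,"ax": 0,"ay": 0,"az": 0}]'

```text
clock: 5.6
position: [544.0, 159.2, 142.5]
ee_rot: [0.738, -0.675, 0.001, -0.003]
contact_force: [0.8, 0.4, -0.0]
gripper_width: 55.2
grasp_force: 0.0
```

send_rows --targets '[{"gripper": -0.3,"x": -1.44,"y": -2.78,"z": 0,"ax": 0,"ay": 0,"az": 0},{"gripper": -0.3,"x": -1.44,"y": -2.78,"z": 0,"ax": 0,"ay": 0,"az": 0},{"gripper": -0.3,"x": -1.44,"y": -2.78,"z": 0,"ax": 0,"ay": 0,"az": 0},{"gripper": -0.3,"x": 0,"y": 0,"z": 0,"ax": 0,"ay": 0,"az": 0},{"gripper": -0.3,"x": 0,"y": 0,"z": 0,"ax": 0,"ay": 0,"az": 0}]'

```text
clock: 6.02
position: [622.5, 209.3, 138.5]
ee_rot: [0.738, -0.675, -0.0, 0.0]
contact_force: [-0.7, -0.8, -0.7]
gripper_width: 55.3
grasp_force: 0.0
```

```bash
python3 - <<'E'
from h import *
from plan import *
im,d=snap('side','s3.png',crop=(130,150,310,310),scale=3.5)
plan([(622.3,208.9,84,-175,-.3)],step=38)
E
```

```text
-> (622.3, 208.9, 84, -175) g -0.3 n 2
   2 -0.01 -0.04 2.74 0.04 -0.01 0.04
```

View pics/s3.png

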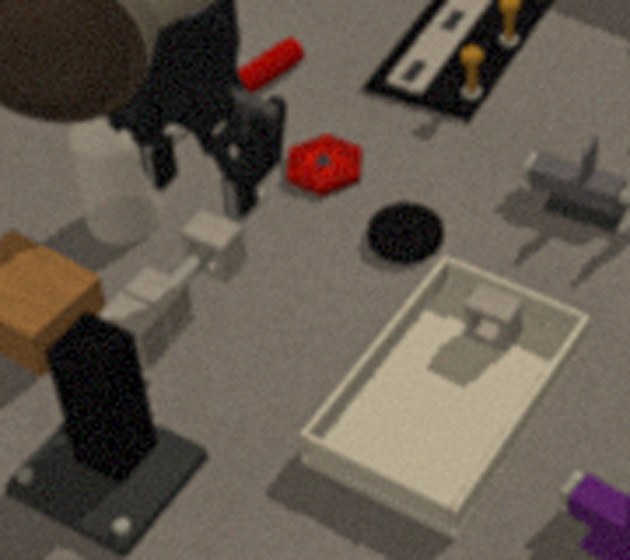

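Sleeve 1 stands in the far end of the tray at crop (492,315). Sleeve 2 is alone on the outer half of the rod at (213,235), just under the gripper.

send_rows --targets '[{"gripper": -0.3,"x": 0,"y": 0,"z": 3.0,"ax": 0,"ay": 0,"az": 0},{"gripper": -0.3,"x": 0,"y": 0,"z": 2.4,"ax": 0,"ay": 0,"az": 0},{"gripper": 1,"x": 0,"y": 0,"z": 0,"ax": 0,"ay": 0,"az": 0},{"gripper": 1,"x": 0,"y": 0,"z": 0,"ax": 0,"ay": 0,"az": 0},{"gripper": 1,"x": 0,"y": 0,"z": 0,"ax": 0,"ay": 0,"az": 0}]'

```text
clock: 6.48
position: [622.4, 208.7, 87.1]
ee_rot: [0.738, -0.675, 0.001, -0.001]
contact_force: [0.3, -0.1, 0.1]
gripper_width: 33.2
grasp_force: 62.2
```

send_rows --targets '[{"gripper": 1,"x": 0,"y": 0,"z": 0,"ax": 0,"ay": 0,"az": 0},{"gripper": 1,"x": 0,"y": 0,"z": -0.4,"ax": 0,"ay": 0,"az": 0},{"gripper": 1,"x": 1.5,"y": 0,"z": 0,"ax": 0,"ay": 0,"az": 0},{"gripper": 1,"x": 2.5,"y": 0,"z": 0,"ax": 0,"ay": 0,"az": 0},{"gripper": 1,"x": 3.0,"y": 0,"z": 0,"ax": 0,"ay": 0,"az": 0}]'

```text
clock: 6.9
position: [628.6, 139.2, 90.6]
ee_rot: [0.739, -0.674, 0.0, -0.001]
contact_force: [0.5, -0.8, 0.8]
gripper_width: 33.0
grasp_force: 62.3
```

send_rows --targets '[{"gripper": 1,"x": 3.0,"y": 0,"z": 0,"ax": 0,"ay": 0,"az": 0},{"gripper": 1,"x": 0,"y": 0,"z": 0,"ax": 0,"ay": 0,"az": 0}]'

```text
clock: 7.07
position: [630.7, 104.2, 90.3]
ee_rot: [0.736, -0.677, 0.0, 0.0]
contact_force: [0.1, 0.9, -0.9]
gripper_width: 33.4
grasp_force: 62.3
```

```bash
python3 - <<'E'
from plan import *
plan([(540,112,95,-175,1),(459,145,60,-175,1),(459,145,16,-175,1)],step=38)
E
```

```text
-> (540, 112, 95, -175) g 1 n 3
   3 -0.51 2.99 -0.16 0 -0.01 -0.07
-> (459, 145, 60, -175) g 1 n 3
   3 -1.33 2.59 1.17 0 0 0
-> (459, 145, 16, -175) g 1 n 2
   2 0 0 2.2 0 0 0
```

send_rows --targets '[{"gripper": 1,"x": -0.5,"y": 3.0,"z": -0.16,"ax": 0,"ay": 0,"az": 0},{"gripper": 1,"x": -0.5,"y": 3.0,"z": -0.16,"ax": 0,"ay": 0,"az": 0},{"gripper": 1,"x": -0.5,"y": 3.0,"z": -0.16,"ax": 0,"ay": 0,"az": 0},{"gripper": 1,"x": -1.33,"y": 2.6,"z": 1.17,"ax": 0,"ay": 0,"az": 0},{"gripper": 1,"x": -1.33,"y": 2.6,"z": 1.17,"ax": 0,"ay": 0,"az": 0}]'

```text
clock: 7.48
position: [485.4, 138.0, 72.2]
ee_rot: [0.737, -0.676, 0.001, -0.002]
contact_force: [-0.1, 1.0, 0.4]
gripper_width: 33.1
grasp_force: 62.4
```

send_rows --targets '[{"gripper": 1,"x": -1.33,"y": 2.6,"z": 1.17,"ax": 0,"ay": 0,"az": 0},{"gripper": 1,"x": 0,"y": 0,"z": 0,"ax": 0,"ay": 0,"az": 0},{"gripper": 1,"x": 0,"y": 0,"z": 2.0,"ax": 0,"ay": 0,"az": 0},{"gripper": 1,"x": 0,"y": 0,"z": 1.5,"ax": 0,"ay": 0,"az": 0},{"gripper": 1,"x": 0,"y": 0,"z": 0.8,"ax": 0,"ay": 0,"az": 0}]'

```text
clock: 7.9
position: [458.5, 148.9, 15.6]
ee_rot: [0.738, -0.675, -0.0, 0.0]
contact_force: [-0.2, -0.1, -0.4]
gripper_width: 33.0
grasp_force: 62.4
```

send_rows --targets '[{"gripper": 1,"x": 0,"y": 0,"z": 0,"ax": 0,"ay": 0,"az": 0},{"gripper": 1,"x": 0,"y": 0,"z": 0,"ax": 0,"ay": 0,"az": 0}]'

```text
clock: 8.07
position: [459.1, 149.0, 16.3]
ee_rot: [0.738, -0.675, 0.0, -0.0]
contact_force: [1.1, -0.8, -0.3]
gripper_width: 32.9
grasp_force: 62.4
```

send_rows --targets '[{"gripper": 1,"x": 0,"y": 0,"z": 0.25,"ax": 0,"ay": 0,"az": 0},{"gripper": -0.15,"x": 0,"y": 0,"z": 0,"ax": 0,"ay": 0,"az": 0},{"gripper": -0.15,"x": 0,"y": 0,"z": 0,"ax": 0,"ay": 0,"az": 0},{"gripper": -0.15,"x": 0,"y": 0,"z": -2.0,"ax": 0,"ay": 0,"az": 0},{"gripper": -0.15,"x": 0,"y": 0,"z": -3.5,"ax": 0,"ay": 0,"az": 0}]'

```text
clock: 8.48
position: [456.4, 147.4, 66.5]
ee_rot: [0.737, -0.675, -0.001, 0.004]
contact_force: [1.2, 0.3, 0.6]
gripper_width: 49.2
grasp_force: 0.0
```

```bash
python3 - <<'E'
from plan import *
print(arm.read_state()['position'])
plan([(485,165,142,-175,-.15),(616.7,269.5,142,-175,-.3)],step=38)
E
```

```text
[456.42757204 147.43783944  66.53769807]
-> (485, 165, 142, -175) g -0.15 n 3
   3 -0.49 -0.98 -2.52 0.14 -0.08 0.01
-> (616.7, 269.5, 142, -175) g -0.3 n 5
   5 -1.85 -2.81 0 0 0 0
```

send_rows --targets '[{"gripper": -0.15,"x": -0.5,"y": -0.9,"z": -2.5,"ax": 0,"ay": 0,"az": 0},{"gripper": -0.15,"x": -0.5,"y": -0.9,"z": -2.5,"ax": 0,"ay": 0,"az": 0},{"gripper": -0.15,"x": -0.5,"y": -0.9,"z": -2.5,"ax": 0,"ay": 0,"az": 0},{"gripper": -0.3,"x": -1.85,"y": -2.8,"z": 0,"ax": 0,"ay": 0,"az": 0},{"gripper": -0.3,"x": -1.85,"y": -2.8,"z": 0,"ax": 0,"ay": 0,"az": 0}]'

```text
clock: 8.9
position: [538.0, 208.9, 147.1]
ee_rot: [0.738, -0.675, 0.001, -0.003]
contact_force: [-0.5, 0.2, -0.2]
gripper_width: 55.6
grasp_force: 0.0
```

send_rows --targets '[{"gripper": -0.3,"x": -1.85,"y": -2.8,"z": 0,"ax": 0,"ay": 0,"az": 0},{"gripper": -0.3,"x": -1.85,"y": -2.8,"z": 0,"ax": 0,"ay": 0,"az": 0},{"gripper": -0.3,"x": -1.85,"y": -2.8,"z": 0,"ax": 0,"ay": 0,"az": 0},{"gripper": -0.3,"x": 0,"y": 0,"z": 0,"ax": 0,"ay": 0,"az": 0},{"gripper": -0.3,"x": 0,"y": 0,"z": 0,"ax": 0,"ay": 0,"az": 0}]'

```text
clock: 9.32
position: [615.9, 271.4, 142.5]
ee_rot: [0.738, -0.675, -0.0, 0.0]
contact_force: [-0.2, -0.4, -0.4]
gripper_width: 55.8
grasp_force: 0.0
```

```bash
python3 - <<'E'
from h import *
from plan import *
im,d=snap('side','s4.png',crop=(110,150,310,320),scale=3.4)
plan([(616.7,269.5,85,-175,-.3)],step=38)
E
```

```text
-> (616.7, 269.5, 85, -175) g -0.3 n 2
   2 0.07 -0.08 2.9 0.04 -0.01 0.04
```

View pics/s4.png

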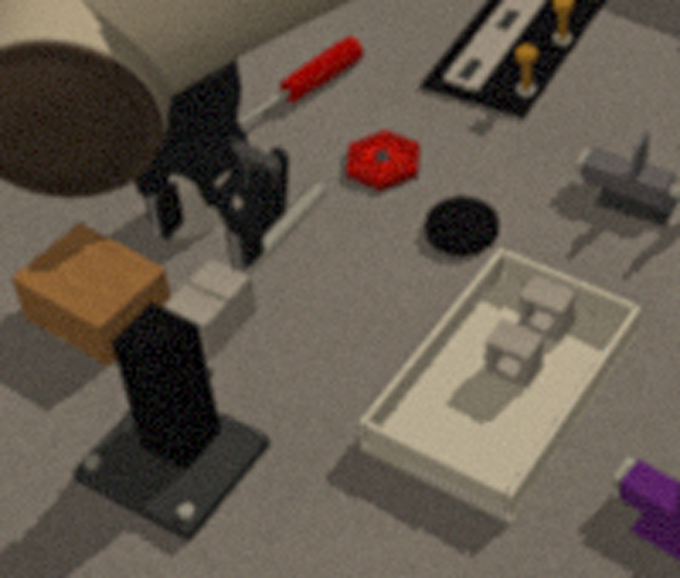

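Two sleeves are in the tray at crop (545,300) and (515,350). The inner pair is under the gripper at (215,290), so I'll take sleeve 3.

send_rows --targets '[{"gripper": -0.3,"x": 0.14,"y": -0.1,"z": 3.2,"ax": 0,"ay": 0,"az": 0},{"gripper": -0.3,"x": 0,"y": 0,"z": 2.6,"ax": 0,"ay": 0,"az": 0},{"gripper": 1,"x": 0,"y": 0,"z": 0,"ax": 0,"ay": 0,"az": 0},{"gripper": 1,"x": 0,"y": 0,"z": 0,"ax": 0,"ay": 0,"az": 0},{"gripper": 1,"x": 0,"y": 0,"z": 0,"ax": 0,"ay": 0,"az": 0}]'

```text
clock: 9.78
position: [617.1, 269.5, 87.5]
ee_rot: [0.738, -0.675, 0.001, -0.001]
contact_force: [0.6, 0.5, -0.3]
gripper_width: 33.3
grasp_force: 62.2
```

send_rows --targets '[{"gripper": 1,"x": 0,"y": 0,"z": 0,"ax": 0,"ay": 0,"az": 0},{"gripper": 1,"x": 0,"y": 0,"z": -0.4,"ax": 0,"ay": 0,"az": 0},{"gripper": 1,"x": 1.5,"y": 0,"z": 0,"ax": 0,"ay": 0,"az": 0},{"gripper": 1,"x": 2.5,"y": 0,"z": 0,"ax": 0,"ay": 0,"az": 0},{"gripper": 1,"x": 3.0,"y": 0,"z": 0,"ax": 0,"ay": 0,"az": 0}]'

```text
clock: 10.2
position: [623.1, 200.1, 90.8]
ee_rot: [0.739, -0.674, 0.0, -0.001]
contact_force: [0.9, -0.1, 0.1]
gripper_width: 33.4
grasp_force: 62.3
```

send_rows --targets '[{"gripper": 1,"x": 3.0,"y": 0,"z": 0,"ax": 0,"ay": 0,"az": 0},{"gripper": 1,"x": 3.0,"y": 0,"z": 0,"ax": 0,"ay": 0,"az": 0},{"gripper": 1,"x": 3.0,"y": 0,"z": 0,"ax": 0,"ay": 0,"az": 0},{"gripper": 1,"x": 0,"y": 0,"z": 0,"ax": 0,"ay": 0,"az": 0}]'

```text
clock: 10.53
position: [630.6, 105.0, 90.6]
ee_rot: [0.736, -0.677, 0.0, 0.0]
contact_force: [-0.1, 0.6, -0.9]
gripper_width: 33.2
grasp_force: 62.3
```

```bash
python3 - <<'E'
from plan import *
plan([(540,112,95,-175,1),(457,193,62,-175,1),(457,193,14,-175,1)],step=38)
E
```

```text
-> (540, 112, 95, -175) g 1 n 3
   3 -0.49 2.99 -0.15 0 -0.01 -0.08
-> (457, 193, 62, -175) g 1 n 4
   4 -2.2 1.89 0.82 0 0 0
-> (457, 193, 14, -175) g 1 n 2
   2 0 0 2.4 0 0 0
```

send_rows --targets '[{"gripper": 1,"x": -0.5,"y": 3.0,"z": -0.15,"ax": 0,"ay": 0,"az": 0},{"gripper": 1,"x": -0.5,"y": 3.0,"z": -0.15,"ax": 0,"ay": 0,"az": 0},{"gripper": 1,"x": -0.5,"y": 3.0,"z": -0.15,"ax": 0,"ay": 0,"az": 0},{"gripper": 1,"x": -2.1,"y": 1.9,"z": 0.82,"ax": 0,"ay": 0,"az": 0},{"gripper": 1,"x": -2.1,"y": 1.9,"z": 0.82,"ax": 0,"ay": 0,"az": 0}]'

```text
clock: 10.95
position: [497.6, 155.4, 79.2]
ee_rot: [0.737, -0.676, 0.0, -0.002]
contact_force: [0.2, 0.6, -0.1]
gripper_width: 33.1
grasp_force: 62.3
```

send_rows --targets '[{"gripper": 1,"x": -2.1,"y": 1.9,"z": 0.82,"ax": 0,"ay": 0,"az": 0},{"gripper": 1,"x": -2.1,"y": 1.9,"z": 0.82,"ax": 0,"ay": 0,"az": 0},{"gripper": 1,"x": 0,"y": 0,"z": 0,"ax": 0,"ay": 0,"az": 0},{"gripper": 1,"x": 0,"y": 0,"z": 2.3,"ax": 0,"ay": 0,"az": 0},{"gripper": 1,"x": 0,"y": 0,"z": 1.5,"ax": 0,"ay": 0,"az": 0}]'

```text
clock: 11.37
position: [457.0, 195.0, 23.9]
ee_rot: [0.738, -0.675, 0.0, -0.002]
contact_force: [-0.1, -0.6, -0.5]
gripper_width: 32.9
grasp_force: 62.4
```

send_rows --targets '[{"gripper": 1,"x": 0,"y": 0,"z": 0.6,"ax": 0,"ay": 0,"az": 0},{"gripper": 1,"x": 0,"y": 0,"z": 0,"ax": 0,"ay": 0,"az": 0}]'

```text
clock: 11.53
position: [456.4, 193.5, 16.6]
ee_rot: [0.738, -0.675, -0.0, 0.001]
contact_force: [0.6, -0.6, -0.4]
gripper_width: 32.7
grasp_force: 62.4
```

send_rows --targets '[{"gripper": 1,"x": 0,"y": 0,"z": 0.2,"ax": 0,"ay": 0,"az": 0},{"gripper": -0.15,"x": 0,"y": 0,"z": 0,"ax": 0,"ay": 0,"az": 0},{"gripper": -0.15,"x": 0,"y": 0,"z": 0,"ax": 0,"ay": 0,"az": 0},{"gripper": -0.15,"x": 0,"y": 0,"z": -2.0,"ax": 0,"ay": 0,"az": 0},{"gripper": -0.15,"x": 0,"y": 0,"z": -3.5,"ax": 0,"ay": 0,"az": 0}]'

```text
clock: 11.95
position: [454.8, 192.4, 68.5]
ee_rot: [0.737, -0.675, -0.001, 0.004]
contact_force: [1.1, 1.9, -1.0]
gripper_width: 49.3
grasp_force: 0.0
```

```bash
python3 - <<'E'
from plan import *
print(arm.read_state()['position'])
plan([(485,210,142,-175,-.15),(614.8,295.2,142,-175,-.3)],step=38)
E
```

```text
[454.75414274 192.44061653  68.50663047]
-> (485, 210, 142, -175) g -0.15 n 3
   3 -0.48 -1.04 -2.46 0.12 -0.08 0.01
-> (614.8, 295.2, 142, -175) g -0.3 n 5
   5 -1.47 -2.73 0 0 0 0
```

send_rows --targets '[{"gripper": -0.15,"x": -0.45,"y": -1.0,"z": -2.5,"ax": 0,"ay": 0,"az": 0},{"gripper": -0.15,"x": -0.45,"y": -1.0,"z": -2.5,"ax": 0,"ay": 0,"az": 0},{"gripper": -0.15,"x": -0.45,"y": -1.0,"z": -2.5,"ax": 0,"ay": 0,"az": 0},{"gripper": -0.3,"x": -1.45,"y": -2.7,"z": 0,"ax": 0,"ay": 0,"az": 0},{"gripper": -0.3,"x": -1.45,"y": -2.7,"z": 0,"ax": 0,"ay": 0,"az": 0}]'

```text
clock: 12.37
position: [538.1, 244.7, 149.2]
ee_rot: [0.738, -0.675, 0.001, -0.003]
contact_force: [-0.4, 1.6, -0.1]
gripper_width: 55.4
grasp_force: 0.0
```

send_rows --targets '[{"gripper": -0.3,"x": -1.45,"y": -2.7,"z": 0,"ax": 0,"ay": 0,"az": 0},{"gripper": -0.3,"x": -1.45,"y": -2.7,"z": 0,"ax": 0,"ay": 0,"az": 0},{"gripper": -0.3,"x": -1.45,"y": -2.7,"z": 0,"ax": 0,"ay": 0,"az": 0},{"gripper": -0.3,"x": 0,"y": 0,"z": 0,"ax": 0,"ay": 0,"az": 0},{"gripper": -0.3,"x": 0,"y": 0,"z": 0,"ax": 0,"ay": 0,"az": 0}]'

```text
clock: 12.78
position: [614.0, 294.7, 144.7]
ee_rot: [0.738, -0.675, -0.0, 0.0]
contact_force: [-0.2, -1.2, -0.0]
gripper_width: 55.1
grasp_force: 0.0
```

```bash
python3 - <<'E'
from h import *
from plan import *
im,d=snap('side'); w=cloud('side',d)
t=np.deg2rad(4.65); ax=np.array([np.sin(t),-np.cos(t)])
q=w[...,:2]-np.array((608.5,335)); s=q@ax; l=q@np.array([np.cos(t),np.sin(t)])
with np.errstate(invalid='ignore'): m=(abs(l)<22)&(w[...,2]>107.5)&(w[...,2]<117)&(s>22)&(s<185)
print(m.sum(),np.percentile(s[m],[2,98]))
plan([(614.8,295.2,85,-175,-.3)],step=38)
E
```

```text
134 [28.00049246 51.28940653]
-> (614.8, 295.2, 85, -175) g -0.3 n 2
   2 -0.05 -0.09 3 0.02 -0.01 0.03
```

send_rows --targets '[{"gripper": -0.3,"x": -0.05,"y": -0.1,"z": 3.3,"ax": 0,"ay": 0,"az": 0},{"gripper": -0.3,"x": 0,"y": 0,"z": 2.7,"ax": 0,"ay": 0,"az": 0},{"gripper": 1,"x": 0,"y": 0,"z": 0,"ax": 0,"ay": 0,"az": 0},{"gripper": 1,"x": 0,"y": 0,"z": 0,"ax": 0,"ay": 0,"az": 0},{"gripper": 1,"x": 0,"y": 0,"z": 0,"ax": 0,"ay": 0,"az": 0}]'

```text
clock: 13.25
position: [614.9, 295.1, 87.4]
ee_rot: [0.738, -0.675, 0.001, -0.001]
contact_force: [-0.5, 0.2, 0.3]
gripper_width: 32.9
grasp_force: 62.2
```

send_rows --targets '[{"gripper": 1,"x": 0,"y": 0,"z": 0,"ax": 0,"ay": 0,"az": 0},{"gripper": 1,"x": 0,"y": 0,"z": -0.4,"ax": 0,"ay": 0,"az": 0},{"gripper": 1,"x": 1.5,"y": 0,"z": 0,"ax": 0,"ay": 0,"az": 0},{"gripper": 1,"x": 2.5,"y": 0,"z": 0,"ax": 0,"ay": 0,"az": 0},{"gripper": 1,"x": 3.0,"y": 0,"z": 0,"ax": 0,"ay": 0,"az": 0}]'

```text
clock: 13.67
position: [620.8, 225.5, 90.5]
ee_rot: [0.739, -0.674, 0.0, -0.001]
contact_force: [-0.3, -0.4, -1.5]
gripper_width: 33.4
grasp_force: 62.3
```

send_rows --targets '[{"gripper": 1,"x": 3.0,"y": 0,"z": 0,"ax": 0,"ay": 0,"az": 0},{"gripper": 1,"x": 3.0,"y": 0,"z": 0,"ax": 0,"ay": 0,"az": 0},{"gripper": 1,"x": 3.0,"y": 0,"z": 0,"ax": 0,"ay": 0,"az": 0},{"gripper": 1,"x": 2.5,"y": 0,"z": 0,"ax": 0,"ay": 0,"az": 0},{"gripper": 1,"x": 0,"y": 0,"z": 0,"ax": 0,"ay": 0,"az": 0}]'

```text
clock: 14.08
position: [630.7, 105.9, 90.4]
ee_rot: [0.736, -0.677, 0.0, -0.0]
contact_force: [-0.5, 0.3, -0.3]
gripper_width: 33.1
grasp_force: 62.3
```

```bash
python3 - <<'E'
from plan import *
plan([(540,112,95,-175,1),(454.5,236,64,-175,1),(454.5,236,15,-175,1)],step=38)
E
```

```text
-> (540, 112, 95, -175) g 1 n 3
   3 -0.46 2.99 -0.16 -0.01 -0 -0.07
-> (454.5, 236, 64, -175) g 1 n 5
   5 -2.62 1.49 0.62 0 0 0
-> (454.5, 236, 15, -175) g 1 n 2
   2 0 0 2.45 0 0 0
```

send_rows --targets '[{"gripper": 1,"x": -0.45,"y": 3.0,"z": -0.15,"ax": 0,"ay": 0,"az": 0},{"gripper": 1,"x": -0.45,"y": 3.0,"z": -0.15,"ax": 0,"ay": 0,"az": 0},{"gripper": 1,"x": -0.45,"y": 3.0,"z": -0.15,"ax": 0,"ay": 0,"az": 0},{"gripper": 1,"x": -2.55,"y": 1.5,"z": 0.6,"ax": 0,"ay": 0,"az": 0},{"gripper": 1,"x": -2.55,"y": 1.5,"z": 0.6,"ax": 0,"ay": 0,"az": 0}]'

```text
clock: 14.5
position: [504.7, 164.0, 83.3]
ee_rot: [0.737, -0.676, 0.0, -0.001]
contact_force: [0.3, -0.1, -0.8]
gripper_width: 33.2
grasp_force: 62.4
```

send_rows --targets '[{"gripper": 1,"x": -2.55,"y": 1.5,"z": 0.6,"ax": 0,"ay": 0,"az": 0},{"gripper": 1,"x": -2.55,"y": 1.5,"z": 0.6,"ax": 0,"ay": 0,"az": 0},{"gripper": 1,"x": -2.55,"y": 1.5,"z": 0.6,"ax": 0,"ay": 0,"az": 0},{"gripper": 1,"x": 0,"y": 0,"z": 0,"ax": 0,"ay": 0,"az": 0},{"gripper": 1,"x": 0,"y": 0,"z": 2.0,"ax": 0,"ay": 0,"az": 0}]'

```text
clock: 14.92
position: [455.6, 240.0, 47.4]
ee_rot: [0.739, -0.673, 0.001, -0.005]
contact_force: [0.7, 0.6, -0.5]
gripper_width: 33.1
grasp_force: 62.4
```

send_rows --targets '[{"gripper": 1,"x": 0,"y": 0,"z": 1.5,"ax": 0,"ay": 0,"az": 0},{"gripper": 1,"x": 0,"y": 0,"z": 0.8,"ax": 0,"ay": 0,"az": 0},{"gripper": 1,"x": 0,"y": 0,"z": 0,"ax": 0,"ay": 0,"az": 0}]'

```text
clock: 15.17
position: [453.3, 235.7, 19.8]
ee_rot: [0.738, -0.675, -0.0, 0.001]
contact_force: [0.5, 0.1, 0.8]
gripper_width: 33.3
grasp_force: 62.4
```

send_rows --targets '[{"gripper": 1,"x": 0,"y": 0,"z": 0.5,"ax": 0,"ay": 0,"az": 0},{"gripper": -0.15,"x": 0,"y": 0,"z": 0,"ax": 0,"ay": 0,"az": 0},{"gripper": -0.15,"x": 0,"y": 0,"z": 0,"ax": 0,"ay": 0,"az": 0},{"gripper": -0.15,"x": 0,"y": 0,"z": -2.0,"ax": 0,"ay": 0,"az": 0},{"gripper": -0.15,"x": 0,"y": 0,"z": -3.5,"ax": 0,"ay": 0,"az": 0}]'

```text
clock: 15.58
position: [452.1, 234.7, 68.8]
ee_rot: [0.737, -0.675, -0.0, 0.004]
contact_force: [0.4, 0.2, 0.2]
gripper_width: 49.0
grasp_force: 0.0
```

send_rows --targets '[{"gripper": -0.15,"x": 0,"y": 0,"z": -3.5,"ax": 0,"ay": 0,"az": 0},{"gripper": -0.15,"x": 0,"y": 0,"z": -3.0,"ax": 0,"ay": 0,"az": 0},{"gripper": -1,"x": 0,"y": 0,"z": 0,"ax": 0,"ay": 0,"az": 0}]'

```text
clock: 15.83
position: [457.5, 239.1, 143.2]
ee_rot: [0.738, -0.675, 0.001, -0.007]
contact_force: [-0.9, 1.3, 0.4]
gripper_width: 60.0
grasp_force: 0.0
```

```bash
cat > probes.py <<'E'
from h import *
def rect(P): 
    r=cv2.minAreaRect(P[:,:2].astype(np.float32)); a=r[2] if r[1][0]>r[1][1] else r[2]-90
    return np.round(r[0],1),np.round(sorted(r[1]),1),round(a,1)
def find(areas,cams=('top','side'),fn=None):
    for c in cams:
        im,d=arm.get_image(c); w=cloud(c,d)
        if fn: cv2.imwrite(f'pics/{c}_{fn}.png',cv2.resize(im,None,fx=1.56,fy=1.56)[:,:,::-1])
        hsv=cv2.cvtColor(im,cv2.COLOR_RGB2HSV); purple=(hsv[...,0]>125)&(hsv[...,0]<165)&(hsv[...,1]>70)
        for n,(a,b) in areas.items():
            def s(z0,z1):
                with np.errstate(invalid='ignore'):
                    return w[(abs(w[...,0]-a)<75)&(abs(w[...,1]-b)<45)&(w[...,2]>z0)&(w[...,2]<z1)&~purple]
            for k,(z0,z1) in dict(pad=(50,70),bar=(24,33)).items():
                P=s(z0,z1); print(c,n,k,len(P),np.round(P.mean(0),1) if len(P) else '',*rect(P) if len(P)>5 else '')
E
python3 - <<'E'
from probes import *
find({'A':(480,-52),'B':(490,-275)},fn='5')
print(arm.read_state()['position'])
E
```

```text
top A pad 34 [456.  -57.9  63.5] [455.1 -58.3] [21.4 54. ] 9.1
top A bar 160 [487.5 -54.2  29.4] [479.1 -55.6] [ 24.  102.5] 8.3
top B pad 42 [ 466.4 -275.    61.9] [ 466.7 -275.1] [24.6 54.1] -7.0
top B bar 167 [ 498.6 -278.4   29.5] [ 491.1 -277.8] [ 25.4 102.5] -7.3
side A pad 49 [452.3 -55.4  59.2] [451.6 -56.8] [21.9 54.4] 10.6
side A bar 118 [466.4 -55.1  28.4] [462.4 -57.6] [26.7 75.3] 7.5
side B pad 13 [ 438.3 -270.1   55.7] [ 437.8 -271.2] [ 6.  25.6] 74.8
side B bar 20 [ 445.6 -270.2   27.9] [ 449.2 -273.2] [25.8 28.4] -12.2
[454.52964994 237.11439581 137.91178734]
```

View pics/side_5.png

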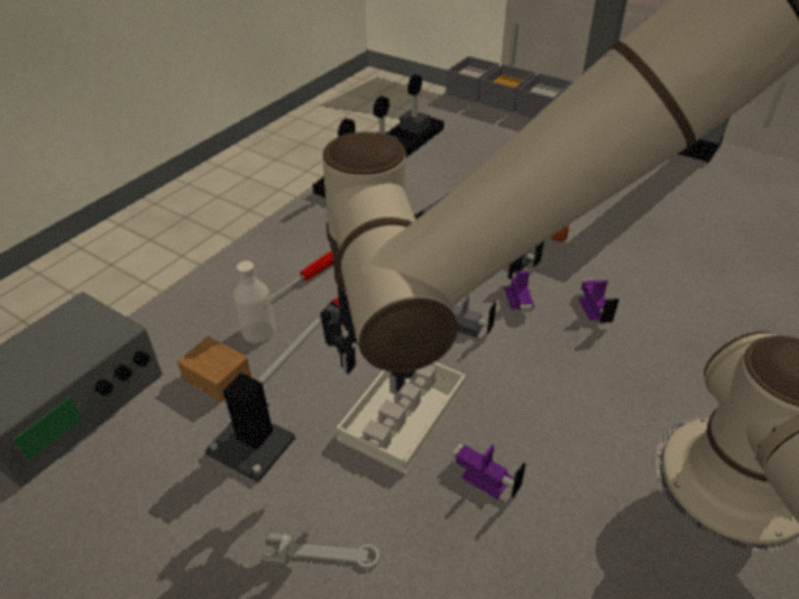

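All four sleeves stand in the tray at about (405,405), the rod is bare, and the probes haven't moved. Next is grey probe A, for the left post.

```bash
python3 - <<'E'
from plan import *
plan([(453.4,-58,130,-171.7,-1),(453.4,-58,34,-171.7,-1)],step=38)
E
```

```text
-> (453.4, -58, 130, -171.7) g -1 n 8
    3.67 0.34 0.08 -0.03 0.02 -0.4
    3.67 0.37 0.09 -0.03 0.02 -0.4
    3.67 0.39 0.09 -0.03 0.02 -0.4
    3.67 0.42 0.09 -0.03 0.02 -0.4
    3.66 0.44 0.09 -0.03 0.02 -0.4
    3.66 0.47 0.09 -0.03 0.02 -0.4
    3.66 0.5 0.1 -0.03 0.02 -0.4
    3.65 0.52 0.1 -0.03 0.02 -0.4
-> (453.4, -58, 34, -171.7) g -1 n 3
   3 0 0 3.2 0 0 0
```

send_rows --targets '[{"gripper": -1,"x": 3.67,"y": 0.34,"z": 0.08,"ax": 0,"ay": 0,"az": -0.4},{"gripper": -1,"x": 3.67,"y": 0.37,"z": 0.09,"ax": 0,"ay": 0,"az": -0.4},{"gripper": -1,"x": 3.67,"y": 0.39,"z": 0.09,"ax": 0,"ay": 0,"az": -0.4},{"gripper": -1,"x": 3.67,"y": 0.42,"z": 0.09,"ax": 0,"ay": 0,"az": -0.4},{"gripper": -1,"x": 3.66,"y": 0.44,"z": 0.09,"ax": 0,"ay": 0,"az": -0.4}]'

```text
clock: 16.35
position: [451.9, 50.1, 130.3]
ee_rot: [0.75, -0.662, -0.001, 0.001]
contact_force: [0.4, -0.4, -0.3]
gripper_width: 85.2
grasp_force: 0.0
```

send_rows --targets '[{"gripper": -1,"x": 3.66,"y": 0.47,"z": 0.09,"ax": 0,"ay": 0,"az": -0.4},{"gripper": -1,"x": 3.66,"y": 0.5,"z": 0.1,"ax": 0,"ay": 0,"az": -0.4},{"gripper": -1,"x": 3.65,"y": 0.52,"z": 0.1,"ax": 0,"ay": 0,"az": -0.4},{"gripper": -1,"x": 0,"y": 0,"z": 0,"ax": 0,"ay": 0,"az": 0},{"gripper": -1,"x": 0,"y": 0,"z": 0,"ax": 0,"ay": 0,"az": 0}]'

```text
clock: 16.77
position: [451.4, -60.6, 127.3]
ee_rot: [0.755, -0.656, -0.001, 0.001]
contact_force: [0.3, 0.1, 0.2]
gripper_width: 85.6
grasp_force: 0.0
```

```bash
python3 - <<'E'
from probes import *
from plan import *
im,d=snap('side','s6.png',crop=(230,140,370,250),scale=4.5)
find({'A':(480,-52)},cams=('side',))
print(arm.read_state()['position'])
plan([(453.4,-58,34,-171.7,-1)],step=38)
E
```

```text
side A pad 52 [453.8 -56.   58.7] [451.7 -58.6] [25.7 54. ] 9.2
side A bar 198 [481.9 -52.3  28.5] [476. -55.] [ 26.5 103.6] 7.1
[452.20102496 -58.71790913 127.76060761]
-> (453.4, -58, 34, -171.7) g -1 n 3
   3 -0.02 -0.05 3.13 0.03 0 -0.02
```

View pics/s6.png

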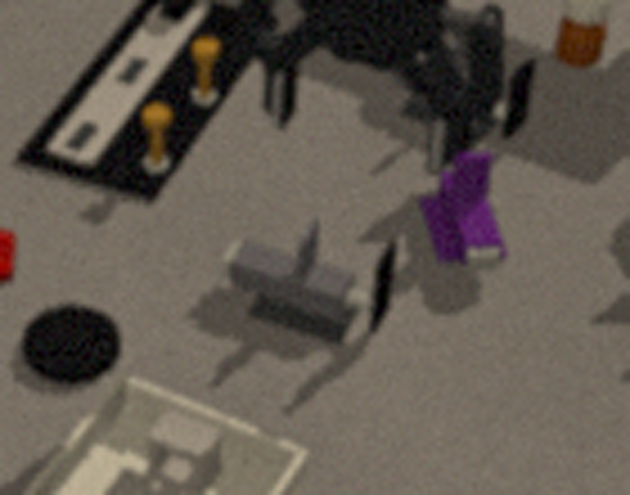

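Grey probe A is at crop (300,275), unmoved, with the open gripper above it and the purple one clear to the right. I'll descend and squeeze.

send_rows --targets '[{"gripper": -1,"x": -0.05,"y": -0.1,"z": 3.2,"ax": 0,"ay": 0,"az": 0},{"gripper": -1,"x": 0,"y": 0,"z": 3.2,"ax": 0,"ay": 0,"az": 0},{"gripper": -1,"x": 0,"y": 0,"z": 2.0,"ax": 0,"ay": 0,"az": 0},{"gripper": -1,"x": 0,"y": 0,"z": 0.9,"ax": 0,"ay": 0,"az": 0},{"gripper": -1,"x": 0,"y": 0,"z": 0,"ax": 0,"ay": 0,"az": 0}]'

```text
clock: 17.28
position: [452.2, -57.2, 33.5]
ee_rot: [0.757, -0.653, -0.002, 0.002]
contact_force: [-0.1, 0.1, 0.2]
gripper_width: 85.7
grasp_force: 0.0
```

send_rows --targets '[{"gripper": -1,"x": 0,"y": 0,"z": 0,"ax": 0,"ay": 0,"az": 0}]'

```text
clock: 17.37
position: [454.1, -57.2, 35.6]
ee_rot: [0.757, -0.653, 0.0, 0.0]
contact_force: [0.1, -0.5, 0.1]
gripper_width: 85.6
grasp_force: 0.0
```

send_rows --targets '[{"gripper": 1,"x": 0,"y": 0,"z": 0,"ax": 0,"ay": 0,"az": 0},{"gripper": 1,"x": 0,"y": 0,"z": 0,"ax": 0,"ay": 0,"az": 0},{"gripper": 1,"x": 0,"y": 0,"z": 0,"ax": 0,"ay": 0,"az": 0},{"gripper": 1,"x": 0,"y": 0,"z": 0,"ax": 0,"ay": 0,"az": 0},{"gripper": 1,"x": 0,"y": 0,"z": 0,"ax": 0,"ay": 0,"az": 0}]'

```text
clock: 17.78
position: [460.6, -56.9, 39.6]
ee_rot: [0.757, -0.653, 0.005, -0.006]
contact_force: [3.5, 1.3, 14.8]
gripper_width: 35.5
grasp_force: 58.8
```

send_rows --targets '[{"gripper": 1,"x": 0,"y": 0,"z": 0,"ax": 0,"ay": 0,"az": 0},{"gripper": 1,"x": 0,"y": 0,"z": 0,"ax": 0,"ay": 0,"az": 0}]'

```text
clock: 17.95
position: [460.5, -56.9, 39.6]
ee_rot: [0.757, -0.653, 0.005, -0.006]
contact_force: [3.4, 1.8, 14.6]
gripper_width: 35.4
grasp_force: 58.9
```

```bash
python3 - <<'E'
from probes import *
from plan import *
s=arm.read_state(); print(s['position'],s['gripper_width'],s['grasp_force'])
for c in('side','top'):
    im,d=arm.get_image(c); w=cloud(c,d)
    with np.errstate(invalid='ignore'): m=(abs(w[...,0]-510)<40)&(abs(w[...,1]+52)<35)&(w[...,2]>14)&(w[...,2]<33)
    P=w[m]; t=np.deg2rad(8.3); q=P[:,:2]-s['position'][:2]; l=q@[np.cos(t),np.sin(t)]; y=q@[-np.sin(t),np.cos(t)]
    print(c,len(P),'front x',np.percentile(l,[50,97,99.5]),'y range',np.percentile(y[(l>15)&(l<55)],[2,50,98]))
    k=l>63; print(' hook y',y[k].round(),'x',l[k].round(), 'z',P[k,2].round())
E
```

```text
[460.53114268 -56.87242764  39.59554416] 35.41210382075895 58.85829448699951
side 200 front x [43.82388064 81.04181272 81.85039698] y range [-12.08915117   8.72536555  12.75482269]
 hook y [-10.  -6.  -8.  -7.  -8. -11.   2.  -2.  -7.  -6.  -7. -10.  -8. -11.
   1.   1.  -8.  -7.  -9.  -8. -10.  -5.   9.   4.   4.  -7.  -6. -10.
  -6.  -7.   5.   8.  -1.  -8.  -6.  -9.   9.   8.   1.  -8.   7.   7.] x [81. 82. 79. 76. 74. 72. 81. 80. 79. 76. 73. 71. 67. 65. 82. 79. 79. 76.
 73. 70. 68. 63. 81. 80. 77. 79. 75. 74. 69. 67. 83. 78. 79. 73. 69. 68.
 81. 78. 78. 67. 82. 79.] z [29. 29. 28. 30. 30. 29. 31. 29. 26. 27. 28. 26. 29. 28. 27. 28. 21. 23.
 22. 24. 24. 29. 30. 27. 28. 18. 20. 17. 22. 22. 23. 27. 19. 15. 19. 16.
 22. 23. 17. 14. 17. 18.]Traceback (most recent call last):
  File "<stdin>", line 8, in <module>
    return _quantile_unchecked(
        a, q, axis, out, overwrite_input, method, keepdims, weights)
    return _ureduce(a,
                    func=_quantile_ureduce_func,
    ...<5 lines>...
                    overwrite_input=overwrite_input,
                    method=method)
    r = func(a, **kwargs)
    result = _quantile(arr,
                       quantiles=q,
    ...<2 lines>...
                       out=out,
                       weights=wgt)
    slices_having_nans = np.isnan(arr[-1, ...])
                                  ~~~^^^^^^^^^
IndexError: index -1 is out of bounds for axis 0 with size 0
```

The probe is squeezed fully and the hook is out. The fingertips are resting on the barrel with 15 N. I'll lift a centimetre, which relieves that, then move to the pre-clip point.

send_rows --targets '[{"gripper": 1,"x": 0,"y": 0,"z": -0.5,"ax": 0,"ay": 0,"az": 0},{"gripper": 1,"x": 0,"y": 0,"z": -0.5,"ax": 0,"ay": 0,"az": 0},{"gripper": 1,"x": 0,"y": 0,"z": -0.2,"ax": 0,"ay": 0,"az": 0},{"gripper": 1,"x": 0,"y": 0,"z": 0,"ax": 0,"ay": 0,"az": 0}]'

```text
clock: 18.38
position: [453.1, -58.2, 47.8]
ee_rot: [0.756, -0.654, -0.0, -0.0]
contact_force: [-0.5, -0.3, -2.2]
gripper_width: 35.3
grasp_force: 61.2
```

```bash
python3 - <<'E'
from probes import *
from plan import *
s=arm.read_state(); print(s['position'],s['gripper_width'],s['contact_force'],s['ee_rot'])
im,d=arm.get_image('side'); w=cloud('side',d); p=s['position']
t=np.deg2rad(8.4); q=w[...,:2]-p[:2]; l=q@[np.cos(t),np.sin(t)]; y=q@[-np.sin(t),np.cos(t)]
with np.errstate(invalid='ignore'):
    m=(l>40)&(l<58)&(abs(y)<10)&(w[...,2]>20)&(w[...,2]<60); print('barrel top z',np.percentile(w[m][:,2],[50,90]))
    m=(l>62)&(l<95)&(abs(y)<16)&(w[...,2]>14)&(w[...,2]<50); print('hook l',np.percentile(l[m],[95,99]),'y',np.percentile(y[m],[1,99]),'z',np.percentile(w[m][:,2],[2,98]))
plan([(559,-152.7,p[2],-171.6,1),(554.9,-125,p[2],-171.6,1)],step=30)
E
```

```text
[453.11017276 -58.17085587  47.76672483] 35.250436098078644 [-0.45342614 -0.29599659 -2.16429358] [ 7.56202583e-01 -6.54337566e-01 -3.47902811e-05 -5.15453487e-05]
barrel top z [37.4604248  39.49848715]
hook l [81.88520629 83.23312241] y [-11.93807161   7.73692547] z [22.44324395 37.31597761]
-> (559, -152.7, np.float64(47.766724827731075), -171.6) g 1 n 5
   5 2.18 -1.83 -0.01 0.01 0 -0.03
-> (554.9, -125, np.float64(47.766724827731075), -171.6) g 1 n 1
   1 -2.8 0 0 0 0 0
```

send_rows --targets '[{"gripper": 1,"x": 2.18,"y": -1.83,"z": 0.1,"ax": 0,"ay": 0,"az": 0},{"gripper": 1,"x": 2.18,"y": -1.83,"z": 0.1,"ax": 0,"ay": 0,"az": 0},{"gripper": 1,"x": 2.18,"y": -1.83,"z": 0.1,"ax": 0,"ay": 0,"az": 0},{"gripper": 1,"x": 2.18,"y": -1.83,"z": 0.1,"ax": 0,"ay": 0,"az": 0},{"gripper": 1,"x": 2.18,"y": -1.83,"z": 0.1,"ax": 0,"ay": 0,"az": 0}]'

```text
clock: 18.85
position: [557.4, -153.6, 40.7]
ee_rot: [0.756, -0.655, -0.003, 0.002]
contact_force: [0.0, 1.4, -1.4]
gripper_width: 35.1
grasp_force: 61.2
```

send_rows --targets '[{"gripper": 1,"x": 0,"y": 0,"z": 0,"ax": 0,"ay": 0,"az": 0},{"gripper": 1,"x": 0,"y": 0,"z": 0,"ax": 0,"ay": 0,"az": 0}]'

```text
clock: 19.02
position: [559.6, -153.6, 41.0]
ee_rot: [0.756, -0.655, -0.001, 0.001]
contact_force: [-0.8, -0.3, -2.6]
gripper_width: 35.2
grasp_force: 61.1
```

```bash
cat > rel.py <<'E'
from probes import *
from plan import *
def rel(post,th=8.4,fn=None,crop=None):
    s=arm.read_state(); p=s['position']; print(np.round(p,1),round(s['gripper_width'],1),np.round(s['contact_force'],1))
    t=np.deg2rad(th)
    for c in('side','top'):
        im,d=arm.get_image(c); w=cloud(c,d)
        if fn and c=='side': cv2.imwrite('pics/'+fn,cv2.resize(im[crop[1]:crop[3],crop[0]:crop[2]],None,fx=5,fy=5,interpolation=cv2.INTER_CUBIC)[:,:,::-1])
        h=cv2.cvtColor(im,cv2.COLOR_RGB2HSV); br=(h[...,0]>12)&(h[...,0]<30)&(h[...,1]>110)
        q=w[...,:2]-p[:2]; l=q@[np.cos(t),np.sin(t)]; y=q@[-np.sin(t),np.cos(t)]; z=w[...,2]
        with np.errstate(invalid='ignore'):
            m=br&(np.hypot(*(w[...,:2]-np.array(post)).transpose(2,0,1))<16)&(z>38)
            if m.sum()>5: print(c,'head rel TCP',cv2.minAreaRect(np.stack([l[m],y[m]],1).astype(np.float32))[0],m.sum())
            m=~br&(l>70)&(l<92)&(abs(y)<16)&(z>13)&(z<36)
            if m.sum()>5: print(c,'tip l',np.percentile(l[m],[50,97]),'y',np.percentile(y[m],[2,98]),'z',np.percentile(z[m],[2,98]),m.sum())
            m=~br&(l>35)&(l<59)&(abs(y)<16)&(z>20)&(z<45)
            if m.sum()>5: print(c,'barrel y',np.percentile(y[m],[2,98]),'z',np.percentile(z[m],[50,95]),m.sum())
E
python3 - <<'E'
from rel import *
rel((623.7,-113.8),fn='s7.png',crop=(215,130,335,230))
E
```

```text
[ 559.6 -153.6   41. ] 35.2 [-0.8 -0.3 -2.6]
side head rel TCP (67.71288299560547, 29.361268997192383) 31
side tip l [76.28584032 81.46546339] y [-12.72729097  -5.44006204] z [19.34273225 29.41772204] 8
side barrel y [-10.1922217  13.362679 ] z [30.51982188 33.15541865] 60
```

View pics/s7.png

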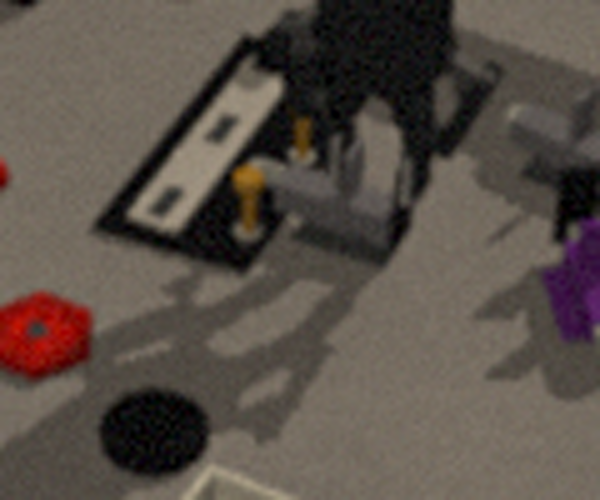

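The post head at crop (248,180) is ahead of the nose and to its open (+y) side, with the hook beyond. It sits 69.7 mm ahead of the TCP, the middle of the gap. I'll slide sideways 29 mm.

send_rows --targets '[{"gripper": 1,"x": -1.0,"y": 0,"z": 0,"ax": 0,"ay": 0,"az": 0},{"gripper": 1,"x": -1.0,"y": 0,"z": 0,"ax": 0,"ay": 0,"az": 0},{"gripper": 1,"x": -0.6,"y": 0,"z": 0,"ax": 0,"ay": 0,"az": 0},{"gripper": 1,"x": 0,"y": 0,"z": 0,"ax": 0,"ay": 0,"az": 0}]'

```text
clock: 19.45
position: [555.6, -124.9, 42.8]
ee_rot: [0.757, -0.653, -0.0, -0.0]
contact_force: [0.3, 0.2, -1.7]
gripper_width: 35.6
grasp_force: 61.1
```

```bash
python3 - <<'E'
from rel import *
rel((623.7,-113.8),fn='s8.png',crop=(230,140,310,210))
E
```

```text
[ 555.6 -124.9   42.8] 35.6 [ 0.3  0.2 -1.7]
side head rel TCP (67.7572250366211, 1.4049034118652344) 31
side tip l [78.79733191 82.50431162] y [-7.25840582 12.60162049] z [15.98420552 32.0422473 ] 21
side barrel y [-11.06391419  14.11060112] z [31.87467769 34.80669303] 68
```

View pics/s8.png

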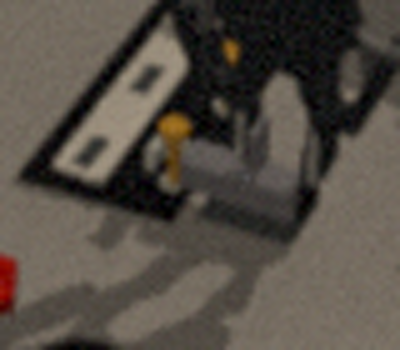

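The hook tip shows behind the stem at (153,155) and the nose is in front of it, with no contact force. I'll lower the probe to the bench, move forward 3 mm and release gently.

send_rows --targets '[{"gripper": 1,"x": 0,"y": -0.15,"z": 0.2,"ax": 0,"ay": 0,"az": 0},{"gripper": 1,"x": 0,"y": -0.15,"z": 0.15,"ax": 0,"ay": 0,"az": 0},{"gripper": 1,"x": 0,"y": 0,"z": 0,"ax": 0,"ay": 0,"az": 0},{"gripper": 1,"x": 0,"y": 0,"z": 0,"ax": 0,"ay": 0,"az": 0}]'

```text
clock: 19.88
position: [559.0, -126.8, 39.7]
ee_rot: [0.756, -0.654, -0.0, 0.0]
contact_force: [-2.1, 1.2, 5.4]
gripper_width: 35.4
grasp_force: 63.2
```

send_rows --targets '[{"gripper": -0.1,"x": 0,"y": 0,"z": 0,"ax": 0,"ay": 0,"az": 0},{"gripper": -0.25,"x": 0,"y": 0,"z": 0,"ax": 0,"ay": 0,"az": 0},{"gripper": -0.45,"x": 0,"y": 0,"z": 0,"ax": 0,"ay": 0,"az": 0},{"gripper": -0.45,"x": 0,"y": 0,"z": 0,"ax": 0,"ay": 0,"az": 0},{"gripper": -0.45,"x": 0,"y": 0,"z": 0,"ax": 0,"ay": 0,"az": 0}]'

```text
clock: 20.3
position: [559.8, -126.6, 39.1]
ee_rot: [0.756, -0.654, 0.001, -0.0]
contact_force: [0.6, 0.0, 0.6]
gripper_width: 62.2
grasp_force: 0.0
```

```bash
python3 - <<'E'
from rel import *
rel((623.7,-113.8))
E
```

```text
[ 559.8 -126.6   39.1] 62.2 [0.6 0.  0.6]
side head rel TCP (63.82825469970703, 2.994683265686035) 34
side barrel y [-11.53129365  11.77412104] z [28.51504622 31.51367206] 53
```

send_rows --targets '[{"gripper": -0.45,"x": 0,"y": 0,"z": -1.0,"ax": 0,"ay": 0,"az": 0},{"gripper": -0.45,"x": 0,"y": 0,"z": -2.5,"ax": 0,"ay": 0,"az": 0},{"gripper": -0.45,"x": 0,"y": 0,"z": -3.5,"ax": 0,"ay": 0,"az": 0},{"gripper": -0.45,"x": 0,"y": 0,"z": -3.0,"ax": 0,"ay": 0,"az": 0},{"gripper": -0.45,"x": 0,"y": 0,"z": 0,"ax": 0,"ay": 0,"az": 0}]'

```text
clock: 20.82
position: [563.6, -126.9, 146.8]
ee_rot: [0.757, -0.653, 0.006, -0.004]
contact_force: [0.3, 0.5, 0.4]
gripper_width: 61.9
grasp_force: 0.0
```

```bash
python3 - <<'E'
from rel import *
find({'B':(490,-275)})
s=arm.read_state(); print(s['position'])
# theta_B -7 -> phi = 173 = -187
plan([(465.5,-275,135,-187,-1)],step=36)
E
```

```text
top B pad 41 [ 467.1 -274.8   61.6] [ 466.5 -275.3] [24.7 53.7] -7.1
top B bar 160 [ 497.8 -278.9   29.4] [ 490.8 -278.1] [ 25.5 101.7] -6.8
side B pad 47 [ 464.5 -272.1   58.5] [ 464.2 -273.8] [25.7 57.1] -8.1
side B bar 144 [ 490.9 -276.1   28.4] [ 487.  -277.3] [ 29.2 103.4] -5.3
[ 560.02599282 -126.41873993  141.25521892]
-> (465.5, -275, 135, -187) g -1 n 5
    2.67 2.3 0.11 -0.05 0 3.06
    2.79 2.15 0.12 -0.05 0 3.06
    2.9 2 0.12 -0.05 0 3.06
    3 1.84 0.12 -0.05 0 3.06
    3.09 1.68 0.12 -0.05 0 3.06
```

send_rows --targets '[{"gripper": -1,"x": 2.67,"y": 2.3,"z": 0.11,"ax": 0,"ay": 0,"az": 3.06},{"gripper": -1,"x": 2.79,"y": 2.15,"z": 0.12,"ax": 0,"ay": 0,"az": 3.06},{"gripper": -1,"x": 2.9,"y": 2.0,"z": 0.12,"ax": 0,"ay": 0,"az": 3.06},{"gripper": -1,"x": 3.0,"y": 1.84,"z": 0.12,"ax": 0,"ay": 0,"az": 3.06},{"gripper": -1,"x": 3.09,"y": 1.68,"z": 0.12,"ax": 0,"ay": 0,"az": 3.06}]'

```text
clock: 21.33
position: [462.7, -275.8, 131.9]
ee_rot: [-0.662, 0.75, 0.001, -0.001]
contact_force: [0.3, -0.5, -0.7]
gripper_width: 85.4
grasp_force: 0.0
```

send_rows --targets '[{"gripper": -1,"x": 0,"y": 0,"z": 0,"ax": 0,"ay": 0,"az": 0},{"gripper": -1,"x": 0,"y": 0,"z": 0,"ax": 0,"ay": 0,"az": 0}]'

```text
clock: 21.5
position: [462.7, -276.2, 131.9]
ee_rot: [-0.661, 0.75, 0.001, -0.001]
contact_force: [1.0, -0.0, 1.0]
gripper_width: 85.4
grasp_force: 0.0
```

```bash
python3 - <<'E'
from rel import *
im,d=snap('side','s9.png',crop=(220,120,370,230),scale=5)
find({'B':(490,-275),'A':(585,-123)},cams=('side','top'))
print(arm.read_state()['position'])
plan([(465.3,-274.7,39,-187,-1)],step=36)
E
```

```text
side B pad 49 [ 465.5 -272.5   58.3] [ 464.4 -274.1] [25.  56.2] -6.1
side B bar 142 [ 491.7 -276.7   28.3] [ 487.8 -277.8] [ 28.4 104.1] -8.5
side A pad 52 [ 556.6 -125.    58.1] [ 579.7 -124.6] [ 25.1 100.9] 6.8
side A bar 164 [ 581.5 -120.7   28.6] [ 580.7 -122.6] [ 26.7 102.1] 8.3
top B pad 34 [ 463.9 -272.1   63.1] [ 467.3 -274.8] [23.9 54.5] -6.4
top B bar 89 [ 476.1 -274.8   28.9] [ 472.9 -275.9] [24.1 65.7] -7.8
top A pad 0 
top A bar 0 
[ 464.76895208 -274.56057463  132.5304331 ]
-> (465.3, -274.7, 39, -187) g -1 n 3
   3 0 -0.02 3.12 0.02 0 0.01
```

View pics/s9.png

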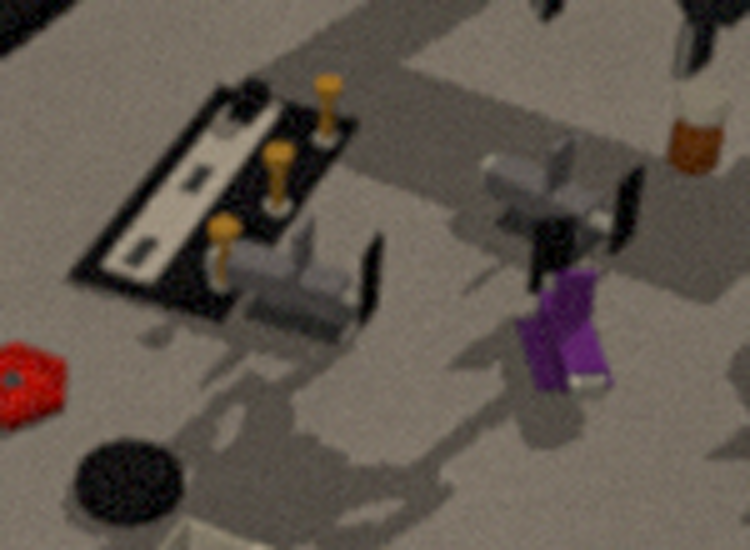

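Probe A is clamped on the left post, hook behind the stem at crop (212,265). Probe B, grey, is at (550,190) under the gripper. The purple one's black paddle at (550,240) is clear of it. I'll descend, staying higher this time, and squeeze.

send_rows --targets '[{"gripper": -1,"x": 0,"y": -0.05,"z": 3.2,"ax": 0,"ay": 0,"az": 0},{"gripper": -1,"x": 0,"y": 0,"z": 3.2,"ax": 0,"ay": 0,"az": 0},{"gripper": -1,"x": 0,"y": 0,"z": 2.0,"ax": 0,"ay": 0,"az": 0},{"gripper": -1,"x": 0,"y": 0,"z": 0.7,"ax": 0,"ay": 0,"az": 0},{"gripper": -1,"x": 0,"y": 0,"z": 0,"ax": 0,"ay": 0,"az": 0}]'

```text
clock: 22.07
position: [464.5, -274.0, 40.1]
ee_rot: [-0.663, 0.748, 0.002, -0.001]
contact_force: [-0.2, -0.4, 0.3]
gripper_width: 85.6
grasp_force: 0.0
```

send_rows --targets '[{"gripper": -1,"x": 0,"y": 0,"z": 0,"ax": 0,"ay": 0,"az": 0}]'

```text
clock: 22.15
position: [466.1, -274.8, 42.5]
ee_rot: [-0.663, 0.748, -0.0, 0.0]
contact_force: [-0.1, 0.1, 0.2]
gripper_width: 85.2
grasp_force: 0.0
```

send_rows --targets '[{"gripper": 1,"x": 0,"y": 0,"z": 0,"ax": 0,"ay": 0,"az": 0},{"gripper": 1,"x": 0,"y": 0,"z": 0,"ax": 0,"ay": 0,"az": 0},{"gripper": 1,"x": 0,"y": 0,"z": 0,"ax": 0,"ay": 0,"az": 0},{"gripper": 1,"x": 0,"y": 0,"z": 0,"ax": 0,"ay": 0,"az": 0},{"gripper": 1,"x": 0,"y": 0,"z": 0,"ax": 0,"ay": 0,"az": 0}]'

```text
clock: 22.57
position: [471.0, -276.7, 46.6]
ee_rot: [-0.664, 0.748, -0.006, 0.003]
contact_force: [3.2, 0.4, 11.8]
gripper_width: 35.3
grasp_force: 59.1
```

send_rows --targets '[{"gripper": 1,"x": 0,"y": 0,"z": 0,"ax": 0,"ay": 0,"az": 0},{"gripper": 1,"x": 0,"y": 0,"z": -0.5,"ax": 0,"ay": 0,"az": 0},{"gripper": 1,"x": 0,"y": 0,"z": -0.5,"ax": 0,"ay": 0,"az": 0},{"gripper": 1,"x": 0,"y": 0,"z": 0,"ax": 0,"ay": 0,"az": 0},{"gripper": 1,"x": 0,"y": 0,"z": 0,"ax": 0,"ay": 0,"az": 0}]'

```text
clock: 22.98
position: [464.6, -275.1, 52.1]
ee_rot: [-0.662, 0.749, 0.0, -0.0]
contact_force: [-0.3, 0.7, -1.6]
gripper_width: 34.9
grasp_force: 60.8
```

```bash
python3 - <<'E'
from rel import *
rel((636,-192.7),th=-6.9)
t=np.deg2rad(8.5); ux=np.array([np.cos(t),np.sin(t)]); uy=np.array([-ux[1],ux[0]])
M=np.array([636,-192.7]); tin=M-69.75*ux-0.5*uy; pre=tin-29*uy
print(tin,pre); z=arm.read_state()['position'][2]
plan([(520,-260,z,-171.5,1),(*pre.round(1),z-5,-171.5,1)],step=30)
E
```

```text
[ 464.6 -275.1   52.1] 34.9 [-0.3  0.7 -1.6]
side head rel TCP (158.8857421875, 102.48136901855469) 25
side tip l [77.99626839 83.60680433] y [-11.36657909  10.15861864] z [21.16930687 34.72306698] 27
side barrel y [-10.72666647  14.1534511 ] z [35.34527595 38.2178927 ] 62
top head rel TCP (162.64422607421875, 101.67341613769531) 28
[ 567.09004824 -203.50421436] [ 571.37652116 -232.1856744 ]
-> (520, -260, np.float64(51.55481755461869), -171.5) g 1 n 3
    -0.73 -1.78 -0 0.03 0.01 -5.18
    -0.56 -1.84 -0 0.03 0.01 -5.18
    -0.39 -1.88 -0 0.03 0.01 -5.18
-> (np.float64(571.4), np.float64(-232.2), np.float64(46.55481755461869), -171.5) g 1 n 2
   2 -0.99 -2.75 0.25 0 0 0
```

send_rows --targets '[{"gripper": 1,"x": -0.73,"y": -1.78,"z": 0,"ax": 0,"ay": 0,"az": -5.2},{"gripper": 1,"x": -0.56,"y": -1.84,"z": 0,"ax": 0,"ay": 0,"az": -5.2},{"gripper": 1,"x": -0.39,"y": -1.88,"z": 0,"ax": 0,"ay": 0,"az": -5.2},{"gripper": 1,"x": -0.95,"y": -2.7,"z": 0.12,"ax": 0,"ay": 0,"az": 0},{"gripper": 1,"x": -0.95,"y": -2.7,"z": 0.12,"ax": 0,"ay": 0,"az": 0}]'

```text
clock: 23.5
position: [571.4, -233.1, 48.9]
ee_rot: [0.758, -0.653, -0.001, 0.0]
contact_force: [0.5, -0.7, -0.4]
gripper_width: 34.9
grasp_force: 60.8
```

send_rows --targets '[{"gripper": 1,"x": 0,"y": 0,"z": 0,"ax": 0,"ay": 0,"az": 0},{"gripper": 1,"x": 0,"y": 0,"z": 0,"ax": 0,"ay": 0,"az": 0}]'

```text
clock: 23.67
position: [571.7, -232.4, 48.4]
ee_rot: [0.759, -0.652, -0.001, 0.0]
contact_force: [-0.3, -0.5, -1.5]
gripper_width: 35.2
grasp_force: 60.7
```

```bash
python3 - <<'E'
from rel import *
print(arm.read_state()['ee_rot'])
rel((636,-192.7),th=8.6)
plan([(571.4,-232.2,49,-171.5,1)])
E
```

```text
[ 7.58512174e-01 -6.51658227e-01 -8.06197263e-04  4.32519042e-04]
[ 571.7 -232.4   48.4] 35.2 [-0.3 -0.5 -1.5]
side head rel TCP (67.85002899169922, 30.250057220458984) 25
side tip l [74.78176267 81.1338061 ] y [-10.15502468  -5.75999829] z [20.39138353 31.52992245] 9
side barrel y [-10.6886968   13.89720165] z [31.61622499 34.25644542] 57
top barrel y [ 7.93090294 11.65833737] z [31.6096557  36.89712394] 8
-> (571.4, -232.2, 49, -171.5) g 1 n 1
   1 -0.08 -0.15 -0.03 0.13 0.05 0.06
```

Same geometry as with A: post 67.9 mm ahead and 30.3 mm aside. I'll slide sideways.

send_rows --targets '[{"gripper": 1,"x": -1.0,"y": 0,"z": 0,"ax": 0,"ay": 0,"az": 0},{"gripper": 1,"x": -1.0,"y": 0,"z": 0,"ax": 0,"ay": 0,"az": 0},{"gripper": 1,"x": -0.8,"y": 0,"z": 0,"ax": 0,"ay": 0,"az": 0},{"gripper": 1,"x": 0,"y": 0,"z": 0,"ax": 0,"ay": 0,"az": 0}]'

```text
clock: 24.1
position: [566.3, -204.0, 49.9]
ee_rot: [0.758, -0.652, -0.0, 0.0]
contact_force: [0.3, 0.7, -1.5]
gripper_width: 35.2
grasp_force: 60.7
```

```bash
python3 - <<'E'
from rel import *
rel((636,-192.7),th=8.6,fn='s10.png',crop=(230,130,310,200))
E
```

```text
[ 566.3 -204.    49.9] 35.2 [ 0.3  0.7 -1.5]
side head rel TCP (69.09820556640625, 0.3506288528442383) 26
side tip l [79.23692782 84.34069401] y [-6.30221538 10.80727117] z [16.89431097 34.59072568] 19
side barrel y [-9.81695085 15.3678433 ] z [32.95697943 35.84236858] 60
```

View pics/s10.png

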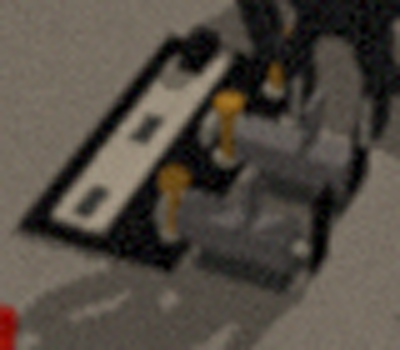

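The stem of the middle post at (228,130) is now between nose and hook tip, which shows at (207,130). I'll lower, advance, settle and release.

send_rows --targets '[{"gripper": 1,"x": 0,"y": -0.2,"z": 0.2,"ax": 0,"ay": 0,"az": 0},{"gripper": 1,"x": 0,"y": -0.2,"z": 0.15,"ax": 0,"ay": 0,"az": 0},{"gripper": 1,"x": 0,"y": 0,"z": 0,"ax": 0,"ay": 0,"az": 0},{"gripper": 1,"x": 0,"y": 0,"z": 0,"ax": 0,"ay": 0,"az": 0}]'

```text
clock: 24.53
position: [571.0, -205.3, 46.6]
ee_rot: [0.758, -0.652, -0.0, 0.0]
contact_force: [-2.1, 0.7, 4.1]
gripper_width: 35.1
grasp_force: 62.5
```

send_rows --targets '[{"gripper": -0.1,"x": 0,"y": 0,"z": 0,"ax": 0,"ay": 0,"az": 0},{"gripper": -0.25,"x": 0,"y": 0,"z": 0,"ax": 0,"ay": 0,"az": 0},{"gripper": -0.45,"x": 0,"y": 0,"z": 0,"ax": 0,"ay": 0,"az": 0},{"gripper": -0.45,"x": 0,"y": 0,"z": 0,"ax": 0,"ay": 0,"az": 0},{"gripper": -0.45,"x": 0,"y": 0,"z": 0,"ax": 0,"ay": 0,"az": 0}]'

```text
clock: 24.95
position: [571.8, -205.0, 46.2]
ee_rot: [0.758, -0.652, 0.001, -0.0]
contact_force: [0.2, 0.6, -0.2]
gripper_width: 62.0
grasp_force: 0.0
```

send_rows --targets '[{"gripper": -0.45,"x": 0,"y": 0,"z": -1.0,"ax": 0,"ay": 0,"az": 0},{"gripper": -0.45,"x": 0,"y": 0,"z": -2.5,"ax": 0,"ay": 0,"az": 0},{"gripper": -0.45,"x": 0,"y": 0,"z": -3.5,"ax": 0,"ay": 0,"az": 0},{"gripper": -0.45,"x": 0,"y": 0,"z": -3.5,"ax": 0,"ay": 0,"az": 0},{"gripper": -0.45,"x": 0,"y": 0,"z": -3.5,"ax": 0,"ay": 0,"az": 0}]'

```text
clock: 25.37
position: [571.1, -205.0, 188.5]
ee_rot: [0.758, -0.652, 0.0, -0.0]
contact_force: [-0.3, 0.1, -0.2]
gripper_width: 62.0
grasp_force: 0.0
```

send_rows --targets '[{"gripper": -0.45,"x": 0,"y": 4.0,"z": 0,"ax": 0,"ay": 0,"az": 0},{"gripper": -0.45,"x": 0,"y": 4.0,"z": 0,"ax": 0,"ay": 0,"az": 0},{"gripper": -0.45,"x": 0,"y": 4.0,"z": 0,"ax": 0,"ay": 0,"az": 0},{"gripper": -0.45,"x": 0,"y": 0,"z": 0,"ax": 0,"ay": 0,"az": 0},{"gripper": -0.45,"x": 0,"y": 0,"z": 0,"ax": 0,"ay": 0,"az": 0}]'

```text
clock: 25.78
position: [450.9, -223.2, 187.6]
ee_rot: [0.758, -0.653, 0.001, -0.001]
contact_force: [1.2, 0.7, 0.2]
gripper_width: 61.7
grasp_force: 0.0
```

```bash
python3 - <<'E'
from rel import *
print(arm.read_state()['position'])
im,d=snap('side'); a=im[125:215,215:335]; b=im[215:310,120:310]
im2,d2=snap('top'); 
r=lambda i,w,h:cv2.resize(i,(w,h),interpolation=cv2.INTER_CUBIC)
o=np.hstack([r(a,480,360),r(im2[110:250,150:370],310,360) if 0 else r(b,310,360)])
o=np.vstack([o,np.hstack([r(im2[120:250,130:380],460,239),np.zeros((239,330,3),np.uint8)])])
cv2.imwrite('pics/f1.png',o[:,:,::-1])
find({'A':(585,-123),'B':(597,-201)},cams=('side','top'))
E
```

```text
[ 450.90823116 -223.20494857  187.57862504]
side A pad 52 [ 560.8 -124.2   58. ] [ 577.5 -122.1] [25.2 96.6] 10.8
side A bar 156 [ 582.7 -121.    28.6] [ 580.3 -123.2] [ 29.4 102.2] 5.5
side B pad 53 [ 578.5 -200.6   57.4] [ 592.1 -201.9] [ 27.1 100.7] 4.6
side B bar 149 [ 592.6 -198.3   28.2] [ 592.9 -199.9] [ 27.4 102. ] 8.8
top A pad 9 [ 630.  -116.2   53.3] [ 630.1 -116. ] [ 5.5 12.4] 75.9
top A bar 0 
top B pad 15 [ 637.4 -193.9   53. ] [ 638.9 -193.2] [12.7 15.1] -86.9
top B bar 25 [ 629.6 -199.6   29.5] [ 631.7 -197.4] [13.9 30.4] 61.9
```

View pics/f1.png

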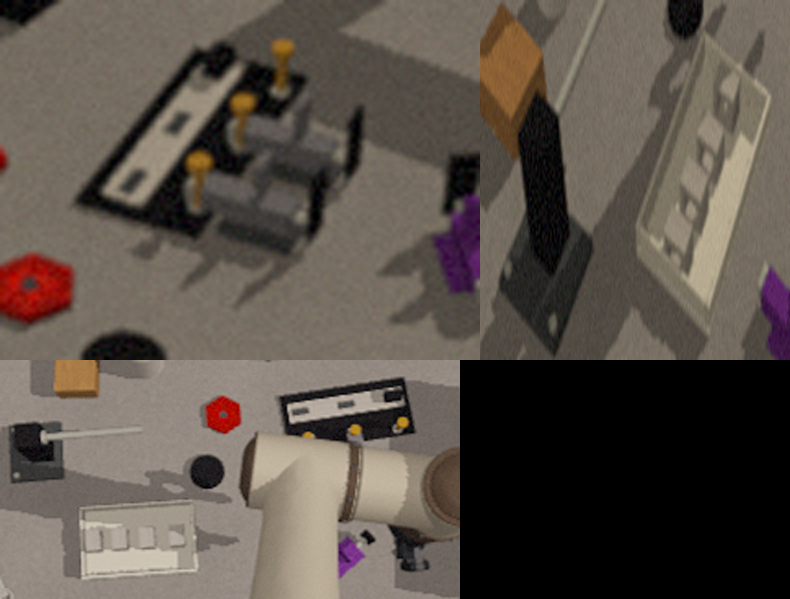

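Both probes clamp their stems, with a hook behind the left post at (190,190) and behind the middle post at (233,130). The right post is bare, the rod is empty and all four sleeves are in the tray. I'm handing in.

```bash
python3 -c "
from bench import arm
print(arm.job_done())"
```

```text
the job is handed in; nothing more can be done
None
```

I handed the job in: all four sleeves lie in the white tray, the grey probes are clipped on the left and middle posts, the live right post is bare, and the last pictures show nothing else moved.

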